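# Hang a washed focus knob on the drying stand

## Robot

A 6-joint arm with a two-finger parallel gripper is mounted at the origin on the work surface. World frame = base frame: x ahead of the robot, y to its left, z up, the work surface at z = 0. Lengths are in mm, angles in rad, forces in N, time in s.
With the tool pointing down it reaches from about 300 to 775 mm from the base axis. Payload 14.6 kg.
Tool frame: the origin (TCP) lies between the finger pads; the fingertips stand 11 mm ahead of it and the grasp point (between the pads) lies 8 mm behind it; z points along the fingers, y is the direction in which the jaws open and shut (so a half turn about z gives the same grasp; the last joint's range is limited). The gripper opens to 94 mm and grips with 3 to 60 N. Pads are 16 mm wide; open, the fingers measure 119 mm over their backs; the gripper's body (75 mm by 177 mm) begins 78 mm behind the grasp point.
Start: joints at [1.217, 0.3, 1.521, -0, 1.321, -0.067], TCP at [155.584, 527.525, 216.446] pointing down, gripper open.
Joint ranges: [-3.03, 3.03], [-0.79, 2.21], [0.23, 2.52], [-1.04, 4.18], [0, 3.07], [-2.55, 2.55]. Speed limits (rad/s): [2.22, 2.22, 2.57, 3.14, 3.14, 3.14].

## Interface

Orientations are given as [roll, pitch, yaw] about the fixed x, y, z axes, in that order (R = Rz(yaw) Ry(pitch) Rx(roll)).
In Python, from cell import * gives the robot as it stands.
- The arm moves only by the tool arm_command, never from a script. Its argument "deltas" is a list of rows, each an object with "xyz": the shift along the world's x, y, z in m, a list of three; "turn": the turn, a rotation vector about the world's x, y, z in rad, a list of three. A call has 1 to 12 rows; each row shifts and turns the commanded pose from where the row before left it; what a row does not reach is not made up. A row lasts 1/8 s, in which the tool goes at most 62.5 mm and 10.7 degrees, less where a joint would pass 70% of its speed; a pose out of reach is approached as far as the arm can. A call with a gripper value outside its range is refused whole. "gripper" is the closure, from 0 (fully open) to 1 (shut), set as the call begins (left out, the last holds). The fingers move at their own pace and stop on an object; "force" is the grip in N (left out, the last holds). Time passes only in rows, so rows that do not move let the fingers close. It gives the time, the measured TCP pose, the force and the opening at its end, in the units of the state.
- read_state(): the state, without advancing time (a new reading comes with each control period).
- camera(name): name is "scene" or "top" or "wrist"; returns a dict with "color" (480x640x3 uint8, red, green, blue), "fx", "fy", "cx", "cy" (pixels), "k1" (the pictures are not rectified: a ray, as slopes to the right and down, at radius r is drawn at 1 + k1 r^2 times it, then the intrinsics apply), "rvec" (rotation vector, rad) and "tvec" (3), from world to camera coordinates, as OpenCV has them; the wrist camera has in their place "mount" (4x4, takes a point from camera to tool coordinates, whose origin is the TCP and whose axes are the flange's). Camera axes: x right, y down, z forward; pixel columns grow to the right and rows downward; lengths in mm; the calibration is good to about 2 mm. A picture is of the moment at which its call begins: read the wrist's pose just before it. There is no depth.
- sign_off(): hands the job in, once; it reports no verdict.
The state is a dict: "clock": time; "joints": joint angles; "qd": joint speeds; "effort": joint torques, N m; "eef_pos": TCP position; "eef_rot": TCP orientation; "wrist_force": force on the tool from outside, world axes, zero at the start; "moment": the same for the moment, N m; "finger_gap": finger opening in mm.
Only numpy, scipy, OpenCV 4.12 (cv2) and the standard library are available. Lean on these libraries where they do the work, as an engineer would, in place of code of your own. Each camera call takes 0.05 s, during which the arm holds its last target.

## Task

The freshly washed microscope focus knob lies on its rim in the white nest: take the hanging rod by its orange handle out of the drying stand, thread it through the knob's bore from the open front and press until the shoulder has pushed the knob home against the nest's green sprung back wall, whose place is found only by feel, and keep up a steady, gentle push there of about 10 N for a second (never let the rod bear on the knob with more than 16 N). Then lift the knob out on the rod, carry it over and lay the rod gently back in the stand's two slots as it was, with the knob hanging between the posts and still close against the shoulder, and let go. Do not touch the knob with the gripper, drop anything, or disturb the oil bottle, slide box and specimen jar.

Things in the scene. Friction and masses are not known exactly. Their poses are not given: they have to be found in the camera images.
- rod: Loose hanging rod, 150 g. Origin: on its axis at the front face of the steel shoulder disc; x along the rod to the tip, z up. Along x in mm: round rod, diameter 12, from 0 to +100 (last 7 taper to 6); shoulder, diameter 28, -6 to 0; square neck 12 x 12, -26 to -6; orange handle, 16 wide (y) and 22 high (z), -86 to -26. Starts level in the stand's slots.
- rod_tip (a point): Tip of the hanging rod, on its axis, 100 mm ahead of the shoulder's front face.
- knob: Black ribbed knob, a tube 50 mm in outer diameter, 45 mm long, with a through bore of 16 mm; about 180 g. Origin: middle of the bore, 22.5 mm from each end; x along the bore, level, at the start pointing to the nest's back wall, some 2 to 20 mm from it. Lies on its rim in the V bed and slides along it when pushed, against some 1 to 4 N of friction.
- nest: White V bed, fixed. Origin: on the bench under its middle; x along the bed, from the open front (-x: the rod comes in here) to the green back wall. Carries the knob's bore axis at y = 0, z = 70 mm. Bed rims 63 mm high. Wall 92 mm high with a 24 mm open-topped gap for the rod; stiffly sprung (some N per mm), clamped anywhere with its front at x = 28 to 38 mm: not measured, feel for it.
- stand: Drying stand, fixed. Origin: on the bench, middle of the blue base (130 x 90 mm). Two posts, 10 mm thick, 46 wide, at x = -45 and +45 mm, each with a slot 16 mm wide, open upwards, floor 84 mm up, flaring from 100 mm to a 35 mm mouth at 118 mm. Rod in place: its origin at x = -29 (5 mm play each way), y = 0, z = 90 mm, x axes alike, neck in the -45 slot, handle out on the -x side.
- oil_bottle: Bystander: small amber bottle, 36 mm diameter, 75 mm high, upright on the bench. Origin: centre of its underside.
- slide_box: Bystander: flat blue slide box, 85 x 100 x 32 mm, on the bench. Origin: centre of its underside.
- specimen_jar: Bystander: jar with a red lid, 48 mm diameter, 55 mm high, on the bench. Origin: centre of its underside.

How it is judged:
By the outcome, as a careful person would: the job done as asked, in the order asked, and still so for the second after the job is handed in, with the robot touching nothing.
It also fails if it takes over 72 s, if anything falls off the work surface, if the arm or the gripper's body presses on something with over 40 N, if the wrist force passes 120 N, or if a joint passes its speed limit or range.

## Working session

There is one attempt and no reset: what is moved stays moved. The work goes in short steps, Python scripts to look and compute and a tool call to move; the robot and the scene stay as the last step left them, time stands still between calls to the robot, and variables do not carry over. Pictures are saved under pics/ and viewed, and the job is handed in when it is done.

Besides the shell and the picture viewer there is one more tool, called after "Request:" in YAML: its name, and indented under it one key for each argument. arm_command: Moves the arm, as the interface text tells. Its arguments: {"type":"object","properties":{"deltas":{"type":"array","items":{"type":"object","properties":{"xyz":{"type":"array","items":{"type":"number"}},"turn":{"type":"array","items":{"type":"number"}}}}},"gripper":{"type":"number"},"force":{"type":"number"}},"required":["deltas"]}

```bash
mkdir -p pics; ls; python3 - <<'E'
from cell import *
import cv2
s=read_state();print({k:s[k] for k in s})
for n in ("scene","top","wrist"):
    c=camera(n);cv2.imwrite(f"pics/{n}0.png",cv2.cvtColor(c["color"],cv2.COLOR_RGB2BGR));print(n,{k:c[k] for k in c if k!="color"})
E
```

```text
pics
{'clock': 0.0, 'joints': array([ 1.21742645e+00,  3.00425895e-01,  1.52158639e+00,  1.18300727e-06,
        1.32068687e+00, -6.66210890e-02]), 'qd': array([ 0.00044026,  0.00158994,  0.00065768,  0.00069392, -0.00011061,
       -0.0017589 ]), 'effort': array([ 2.38559813e-03, -5.31802011e+01, -3.52738130e+01,  7.09894393e-02,
        2.42693274e-02, -1.66851632e-04]), 'eef_pos': array([155.48670089, 527.30455192, 215.90886953]), 'eef_rot': array([-3.14048868e+00, -7.48052829e-05,  2.85484353e+00]), 'wrist_force': array([-0.0981813 , -0.2466127 , -0.36462986]), 'moment': array([-0.03682661, -0.00157644,  0.02380274]), 'finger_gap': 93.83536162891242}
scene {'fx': 535.5238427709497, 'fy': 535.5238427709497, 'cx': 312.3075477974701, 'cy': 233.60681883429413, 'k1': -0.045461797329372194, 'rvec': array([ 2.05235304,  0.99060965, -0.51842437]), 'tvec': array([-386.94911084, -235.17457398, 1825.82196532])}
top {'fx': 466.238830387518, 'fy': 466.238830387518, 'cx': 321.2339924419212, 'cy': 241.98911208301703, 'k1': -0.0590738060903201, 'rvec': array([ 2.13311139, -2.12386464,  0.18183349]), 'tvec': array([-5.72970468e-01,  6.40727462e+02,  1.01738581e+03])}
wrist {'fx': 428.53249955860014, 'fy': 428.53249955860014, 'cx': 320.7223746835697, 'cy': 233.68814534179705, 'k1': -0.041391138624012544, 'mount': array([[-3.31423023e-04, -9.72555218e-01, -2.32671953e-01,
         6.74066380e+01],
       [ 9.99999945e-01, -3.17149017e-04, -9.87573842e-05,
         7.43694994e-01],
       [ 2.22553283e-05, -2.32671973e-01,  9.72555270e-01,
        -1.68067983e+02],
       [ 0.00000000e+00,  0.00000000e+00,  0.00000000e+00,
         1.00000000e+00]])}
```

View pics/scene0.png

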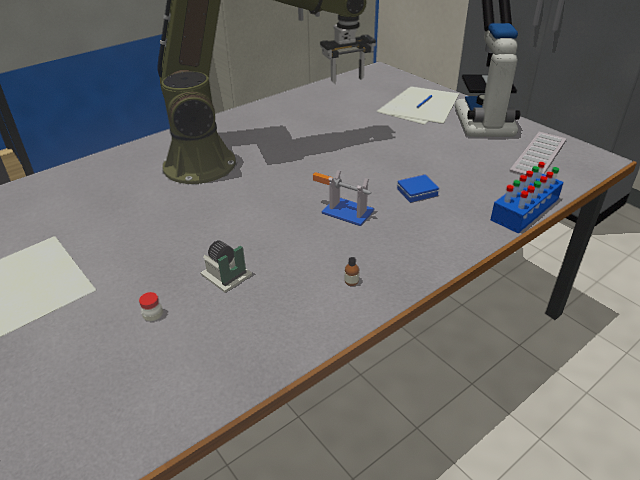

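View pics/top0.png

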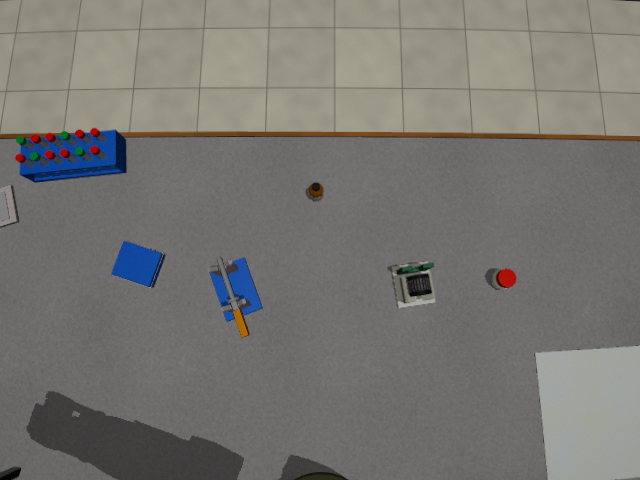

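View pics/wrist0.png

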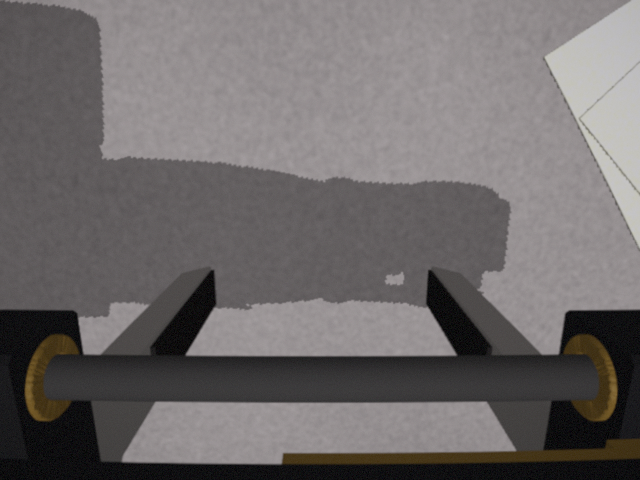

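```bash
cat > h.py <<'E'
from cell import *
import cv2, numpy as np
from scipy.spatial.transform import Rotation as R
def save(c,n,crop=None,s=1):
    im=cv2.cvtColor(c["color"],cv2.COLOR_RGB2BGR)
    if crop: x0,y0,x1,y1=crop; im=im[y0:y1,x0:x1]
    if s!=1: im=cv2.resize(im,None,fx=s,fy=s,interpolation=cv2.INTER_CUBIC)
    cv2.imwrite("pics/"+n,im)
def pose(c,st=None):
    "returns Rcw (cam->world), origin"
    if "mount" in c:
        T=np.eye(4);T[:3,:3]=R.from_euler("xyz",st["eef_rot"]).as_matrix();T[:3,3]=st["eef_pos"]
        M=T@c["mount"];return M[:3,:3],M[:3,3]
    Rw=R.from_rotvec(c["rvec"]).as_matrix();return Rw.T,-Rw.T@c["tvec"]
def ray(c,px,st=None):
    K=np.array([[c["fx"],0,c["cx"]],[0,c["fy"],c["cy"]],[0,0,1.]])
    u=cv2.undistortPoints(np.float64(px).reshape(-1,1,2),K,np.array([c["k1"],0,0,0.])).reshape(-1,2)
    Rm,o=pose(c,st);d=np.c_[u,np.ones(len(u))]@Rm.T
    return o,d
def onz(c,px,z,st=None):
    o,d=ray(c,px,st);return o+d*((z-o[2])/d[:,2])[:,None]
def proj(c,P,st=None):
    Rm,o=pose(c,st);q=(np.atleast_2d(P)-o)@Rm
    K=np.array([[c["fx"],0,c["cx"]],[0,c["fy"],c["cy"]],[0,0,1.]])
    return cv2.projectPoints(q,np.zeros(3),np.zeros(3),K,np.array([c["k1"],0,0,0.]))[0].reshape(-1,2)
def hsv(c): return cv2.cvtColor(c["color"],cv2.COLOR_RGB2HSV)
def mask(c,lo,hi,roi=None):
    m=cv2.inRange(hsv(c),np.array(lo),np.array(hi))
    if roi: x0,y0,x1,y1=roi; k=np.zeros_like(m);k[y0:y1,x0:x1]=1;m=m*k
    return m
def big(m):
    cs=cv2.findContours(m,cv2.RETR_EXTERNAL,cv2.CHAIN_APPROX_NONE)[0]
    return max(cs,key=cv2.contourArea)
E
python3 - <<'E'
from h import *
c=camera("top")
m=mask(c,(8,150,100),(22,255,255),(180,230,300,360));k=big(m);r=cv2.minAreaRect(k);print(r);bx=cv2.boxPoints(r)
p=onz(c,bx,101);print("handle top",p.round(1),p.mean(0))
m=mask(c,(100,120,40),(125,255,255),(190,240,290,340));ys,xs=np.nonzero(m);r=cv2.minAreaRect(np.c_[xs,ys].astype(np.float32));print(r);p=onz(c,cv2.boxPoints(r),10);print("base",p.round(1),p.mean(0))
m=mask(c,(0,0,150),(180,60,255),(380,250,450,320));ys,xs=np.nonzero(m);r=cv2.minAreaRect(np.c_[xs,ys].astype(np.float32));print(r);p=onz(c,cv2.boxPoints(r),8);print("nest",p.round(1),p.mean(0))
for n,px,z in(("bottle",(316,187),75),("box",(137,264),32),("jar",(507,278),55)):print(n,onz(c,[px],z))
save(c,"top1.png",(180,230,460,350),2.8)
c=camera("scene");save(c,"scene1.png",(180,150,400,310),3.6)
E
```

```text
((240.19821166992188, 322.7806396484375), (27.56066131591797, 7.314901828765869), 70.70995330810547)
handle top [[480.9 193.4 101. ]
 [486.2 178.6 101. ]
 [431.1 157.3 101. ]
 [425.9 171.9 101. ]] [456.02661183 175.28966679 101.        ]
((235.16513061523438, 289.262451171875), (54.553768157958984, 38.073280334472656), 70.34617614746094)
base [[579.9 272.4  10. ]
 [611.2 187.3  10. ]
 [489.5 140.2  10. ]
 [459.1 223.8  10. ]] [534.89740532 205.91613878  10.        ]
((413.1564636230469, 284.50750732421875), (41.219417572021484, 36.156192779541016), 80.21759033203125)
nest [[ 588.6 -166.4    8. ]
 [ 603.7 -252.2    8. ]
 [ 506.9 -265.7    8. ]
 [ 492.4 -181.     8. ]] [ 547.91024992 -216.31847055    8.        ]
bottle [[766.35309944  14.82317285  75.        ]]
box [[590.43593966 436.98539103  32.        ]]
jar [[ 558.78485496 -424.07709609   55.        ]]
```

View pics/top1.png

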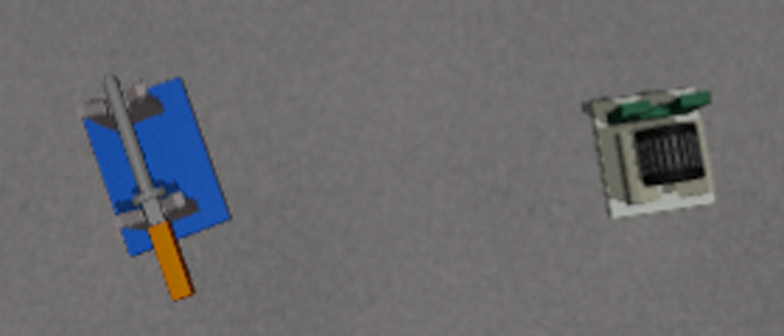

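View pics/scene1.png

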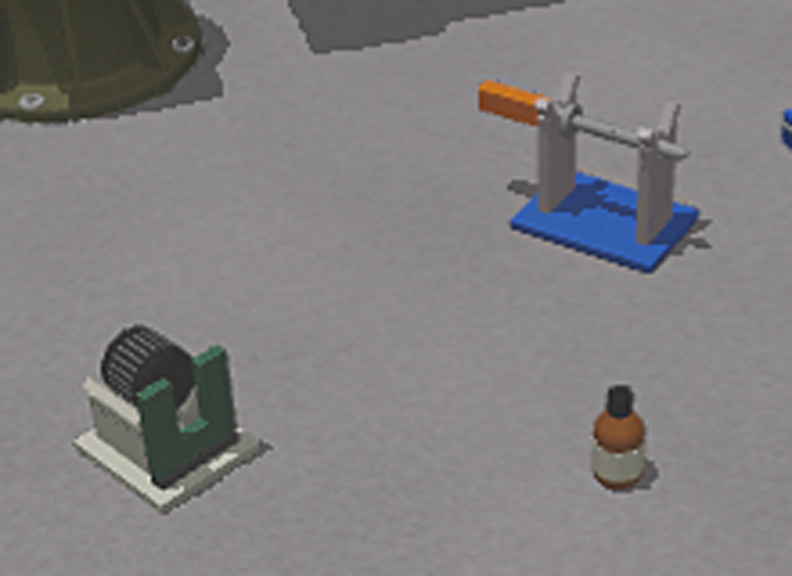

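Request:
arm_command:
  deltas:
    - {"xyz":[0.0215,-0.0252,0.001],"turn":[0,0,-0.1774]}
    - {"xyz":[0.0215,-0.0252,0.001],"turn":[0,0,-0.1774]}
    - {"xyz":[0.0215,-0.0252,0.001],"turn":[0,0,-0.1774]}
    - {"xyz":[0.0215,-0.0252,0.001],"turn":[0,0,-0.1774]}
    - {"xyz":[0.0215,-0.0252,0.001],"turn":[0,0,-0.1774]}
    - {"xyz":[0.0215,-0.0252,0.001],"turn":[0,0,-0.1774]}
    - {"xyz":[0.0215,-0.0252,0.001],"turn":[0,0,-0.1774]}
    - {"xyz":[0.0215,-0.0252,0.001],"turn":[0,0,-0.1774]}
    - {"xyz":[0.0215,-0.0252,0.001],"turn":[0,0,-0.1774]}
    - {"xyz":[0.0215,-0.0252,0.001],"turn":[0,0,-0.1774]}
    - {"xyz":[0.0215,-0.0252,0.001],"turn":[0,0,-0.1774]}
    - {"xyz":[0.0215,-0.0252,0.001],"turn":[0,0,-0.1774]}

```text
clock: 1.75
eef_pos: [414.2, 224.2, 228.5]
eef_rot: [3.142, -0.0, 0.72]
wrist_force: [-0.0, 0.5, 1.1]
finger_gap: 94.2
```

Request:
arm_command:
  deltas:
    - {"xyz":[0.0215,-0.025,0],"turn":[0,0,-0.1774]}
    - {"xyz":[0.021,-0.025,0],"turn":[0,0,-0.1774]}
    - {"xyz":[0,0,0]}
    - {"xyz":[0,0,0]}

```text
validation failed for argument at $.de...
```

```bash
python3 - <<'E'
from h import *
s=read_state();c=camera("wrist");save(c,"w1.png");print(s["clock"],s["eef_pos"],s["eef_rot"],s["joints"],s["wrist_force"])
np.save("w1.npy",{"c":c,"s":s},allow_pickle=True)
E
```

```text
1.75 [414.18904935 224.19874965 228.50588754] [ 3.14158852e+00 -8.76707299e-05  7.20141616e-01] [4.18334139e-01 1.12419796e-01 1.71840609e+00 2.28790888e-05
 1.31068183e+00 1.26898297e+00] [-0.00824159  0.52374164  1.12904946]
```

View pics/w1.png

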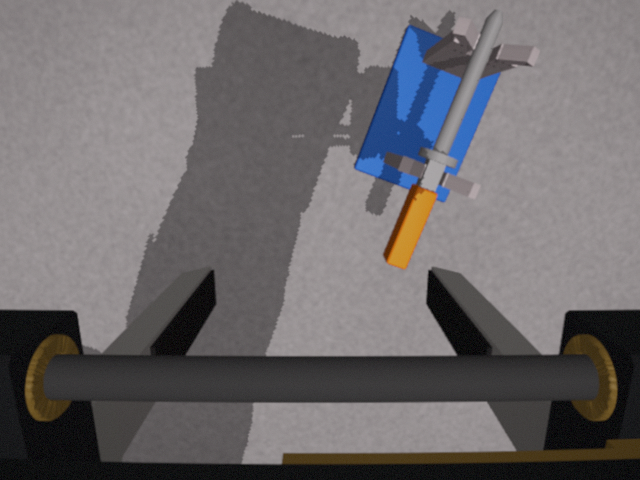

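The wrist view shows the handle at (410,225), the shoulder at (440,158) and the tip at (493,15). The second call was refused because its hold rows had no turn.

Request:
arm_command:
  deltas:
    - {"xyz":[0.021,-0.0245,0],"turn":[0,0,-0.174]}
    - {"xyz":[0.0208,-0.0245,0],"turn":[0,0,-0.174]}
    - {"xyz":[0,0,0],"turn":[0,0,0]}
    - {"xyz":[0,0,0],"turn":[0,0,0]}

```text
clock: 2.3
eef_pos: [455.0, 176.5, 228.3]
eef_rot: [-3.141, 0.0, 0.381]
wrist_force: [0.0, 0.4, 0.1]
finger_gap: 94.0
```

```bash
python3 - <<'E'
from h import *
s=read_state();c=camera("wrist");save(c,"w2.png");print(s["clock"],s["eef_pos"],s["eef_rot"],s["joints"],s["wrist_force"])
np.save("w2.npy",{"c":c,"s":s},allow_pickle=True)
m=mask(c,(8,150,60),(22,255,255),(100,0,600,345));k=big(m);r=cv2.minAreaRect(k);print(r);p=onz(c,cv2.boxPoints(r),101,s);print(p.round(1),p.mean(0))
v=p[0]-p[1],p[1]-p[2];print([ (np.linalg.norm(a),np.degrees(np.arctan2(a[1],a[0]))) for a in v])
E
```

```text
2.3 [454.97224466 176.53052961 228.34487619] [-3.14137597e+00  3.01937238e-04  3.80637998e-01] [2.94952495e-01 1.51564106e-01 1.67446861e+00 1.96400058e-04
 1.31587932e+00 1.48506130e+00] [0.04172124 0.42395251 0.09675447]
((322.5750427246094, 225.14785766601562), (21.600242614746094, 81.98783111572266), 0.9877604246139526)
[[426.7 173.6 101. ]
 [482.1 194.4 101. ]
 [487.4 180.5 101. ]
 [432.2 159.  101. ]] [457.10770476 176.87426126 101.        ]
[(np.float64(59.24538929661674), np.float64(-159.4521587717571)), (np.float64(14.907080110196405), np.float64(110.8054685396975))]
```

View pics/w2.png

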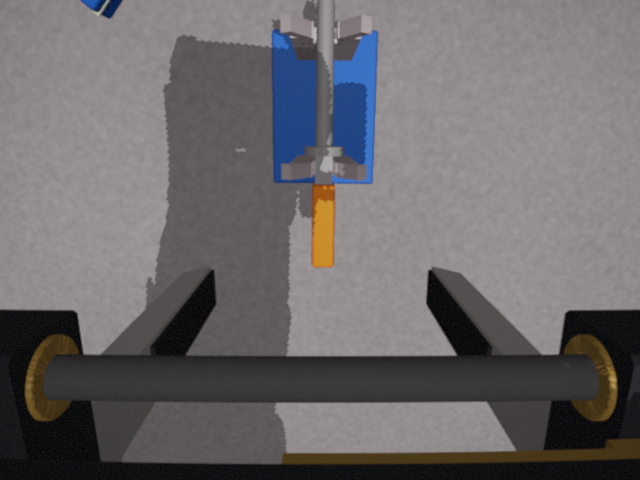

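```bash
cat > st.py <<'E'
from h import *
d=np.load("w2.npy",allow_pickle=True).item();c,s=d["c"],d["s"]
m=mask(c,(100,120,30),(125,255,255),(255,10,400,200));k=big(m)
ys,xs=np.nonzero(m)
pts=k.reshape(-1,2).astype(float)
L=[];Rr=[];
for y in range(60,160,4):
    w=np.nonzero(m[y])[0];L.append((w.min()-.5,y));Rr.append((w.max()+.5,y))
B=[(x,np.nonzero(m[:,x])[0].max()+.5) for x in list(range(280,305,3))+list(range(345,368,3))]
T=[(x,np.nonzero(m[:,x])[0].min()-.5) for x in (range(345,372,3))]
def ln(P):
    P=onz(c,P,z,s)[:,:2];q=P.mean(0);u=np.linalg.svd(P-q)[2][0];u*=np.sign(u@[1,.1]);return q,u
for z in (8,10,12):
    l,r=ln(L),ln(Rr);print(z,[np.degrees(np.arctan2(*u[1][::-1])) for u in(l,r)], "width",abs(np.cross(r[0]-l[0],l[1])),"mid",(l[0]+r[0])/2)
    b=ln(B);print(" back",b, np.degrees(np.arctan2(b[1][1],b[1][0])))
E
python3 st.py 2>/dev/null
```

```text
8 [np.float64(21.169148394201766), np.float64(21.122678833253012)] width 89.24935729117232 mid [536.30192815 207.38008778]
 back (array([475.49897531, 184.51269276]), array([ 0.36730785, -0.93009943])) -68.45031908773205
10 [np.float64(21.16914839420173), np.float64(21.122678833252994)] width 88.78977321237899 mid [536.20391864 207.35364504]
 back (array([475.71406687, 184.60400426]), array([ 0.36730785, -0.93009943])) -68.45031908773207
12 [np.float64(21.169148394201727), np.float64(21.12267883325302)] width 88.33018913358549 mid [536.10590913 207.3272023 ]
 back (array([475.92915843, 184.69531577]), array([ 0.36730785, -0.93009943])) -68.45031908773207
```

Request:
arm_command:
  deltas:
    - {"xyz":[0.0015,0,-0.02],"turn":[0,0,-0.0105]}
    - {"xyz":[0,0,-0.03],"turn":[0,0,0]}
    - {"xyz":[0,0,-0.03],"turn":[0,0,0]}
    - {"xyz":[0,0,-0.03],"turn":[0,0,0]}
    - {"xyz":[0,0,-0.02],"turn":[0,0,0]}
    - {"xyz":[0,0,-0.01],"turn":[0,0,0]}
    - {"xyz":[0,0,-0.0063],"turn":[0,0,0]}
    - {"xyz":[0,0,0],"turn":[0,0,0]}
    - {"xyz":[0,0,0],"turn":[0,0,0]}

```text
clock: 3.48
eef_pos: [457.2, 176.3, 82.8]
eef_rot: [3.142, -0.001, 0.368]
wrist_force: [0.9, 0.5, 0.3]
finger_gap: 94.1
```

```bash
python3 - <<'E'
from h import *
s=read_state();c=camera("wrist");save(c,"w3.png");print(s["clock"],s["eef_pos"],s["eef_rot"],s["wrist_force"])
np.save("w3.npy",{"c":c,"s":s},allow_pickle=True)
E
```

```text
3.475 [457.17713266 176.25123665  82.77173266] [ 3.14153652e+00 -1.01888322e-03  3.67675405e-01] [0.86719249 0.50473028 0.28063294]
```

View pics/w3.png

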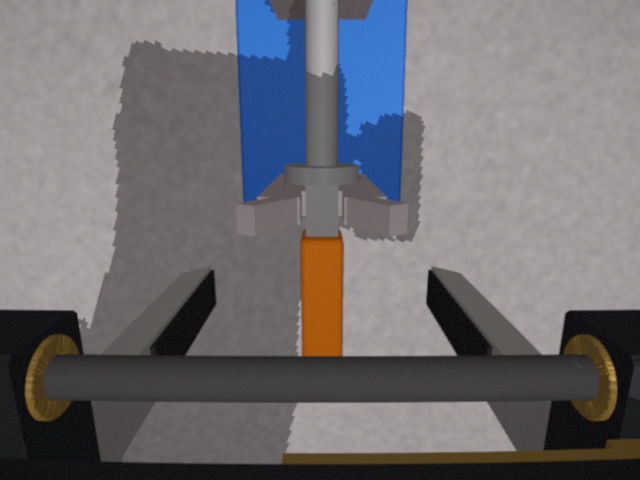

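Request:
arm_command:
  deltas:
    - {"xyz":[0,0,0],"turn":[0,0,0]}
    - {"xyz":[0,0,0],"turn":[0,0,0]}
    - {"xyz":[0,0,0],"turn":[0,0,0]}
    - {"xyz":[0,0,0],"turn":[0,0,0]}
    - {"xyz":[0,0,0],"turn":[0,0,0]}
    - {"xyz":[0,0,0],"turn":[0,0,0]}
    - {"xyz":[0,0,0],"turn":[0,0,0]}
    - {"xyz":[0,0,0],"turn":[0,0,0]}
  gripper: 1
  force: 55

```text
clock: 4.53
eef_pos: [456.9, 176.1, 82.2]
eef_rot: [3.142, -0.0, 0.368]
wrist_force: [-0.7, 0.7, 0.2]
finger_gap: 17.7
```

```bash
python3 - <<'E'
from h import *
s=read_state();c=camera("wrist");save(c,"w4.png");print(s["clock"],s["eef_pos"],s["eef_rot"],s["wrist_force"],s["finger_gap"],s["moment"])
np.save("w4.npy",{"c":c,"s":s},allow_pickle=True)
E
```

```text
4.525 [456.89043203 176.1179724   82.15489299] [ 3.14156694e+00 -2.87916130e-05  3.67545137e-01] [-0.70360718  0.6664297   0.23657383] 17.66509242139745 [-0.06107667  0.08698287 -0.00482562]
```

View pics/w4.png

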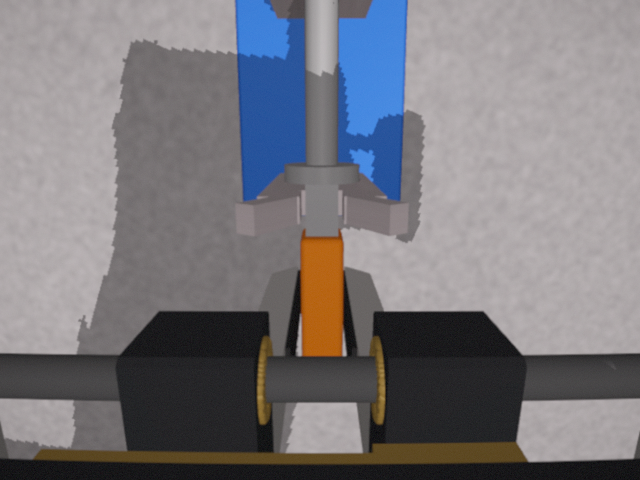

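Request:
arm_command:
  deltas:
    - {"xyz":[0,0,0],"turn":[0,0,0]}
    - {"xyz":[0,0,0],"turn":[0,0,0]}
    - {"xyz":[0,0,0],"turn":[0,0,0]}

```text
clock: 4.95
eef_pos: [456.9, 176.1, 82.1]
eef_rot: [3.142, 0.0, 0.367]
wrist_force: [0.9, 0.2, -0.0]
finger_gap: 15.6
```

```bash
python3 - <<'E'
from h import *
s=read_state();c=camera("wrist");save(c,"w5.png");print(s["clock"],s["eef_pos"],s["eef_rot"],s["wrist_force"],s["finger_gap"],s["moment"])
np.save("w5.npy",{"c":c,"s":s},allow_pickle=True)
# edges of rod/shoulder/handle per row
g=cv2.cvtColor(c["color"],cv2.COLOR_RGB2GRAY)
m=mask(c,(8,150,60),(22,255,255),(250,220,400,350))
for y in range(245,345,15):
    w=np.nonzero(m[y])[0];print(y,w.min(),w.max())
b=mask(c,(95,90,20),(125,255,255))
for y in range(20,165,20):
    w=np.nonzero(b[y,260:390]==0)[0]+260;print("rod",y,w.min(),w.max())
E
```

```text
4.95 [456.88808506 176.11055328  82.13101371] [3.14158129e+00 2.30209607e-05 3.67473945e-01] [ 0.92042111  0.21380675 -0.03109621] 15.623972226651954 [-0.09419703  0.10036679 -0.1158331 ]
245 300 341
260 300 341
275 300 342
290 299 342
305 300 342
320 300 341
335 300 341
rod 20 305 337
rod 40 305 337
rod 60 305 337
rod 80 305 337
rod 100 305 337
rod 120 305 336
rod 140 305 336
rod 160 305 336
```

Request:
arm_command:
  deltas:
    - {"xyz":[0,0,0.004],"turn":[0,0,0]}
    - {"xyz":[0,0,0.01],"turn":[0,0,0]}
    - {"xyz":[0,0,0.018],"turn":[0,0,0]}
    - {"xyz":[0,0,0.02],"turn":[0,0,0]}
    - {"xyz":[0,0,0.016],"turn":[0,0,0]}
    - {"xyz":[0,0,0],"turn":[0,0,0]}

```text
clock: 5.75
eef_pos: [457.3, 176.3, 151.3]
eef_rot: [3.141, -0.002, 0.368]
wrist_force: [-0.1, 0.5, -1.9]
finger_gap: 15.6
```

```bash
python3 - <<'E'
from h import *
s=read_state();c=camera("wrist");save(c,"w6.png");print(s["clock"],s["eef_pos"],s["eef_rot"],s["wrist_force"],s["finger_gap"],s["moment"])
c=camera("scene");save(c,"scene6.png",(260,120,420,240),4)
E
```

```text
5.75 [457.33926617 176.29449414 151.33449785] [ 3.14145703e+00 -2.20125769e-03  3.67562216e-01] [-0.06650569  0.4760324  -1.94400261] 15.6195834921036 [-0.07161503  0.19047629  0.0245806 ]
```

View pics/scene6.png

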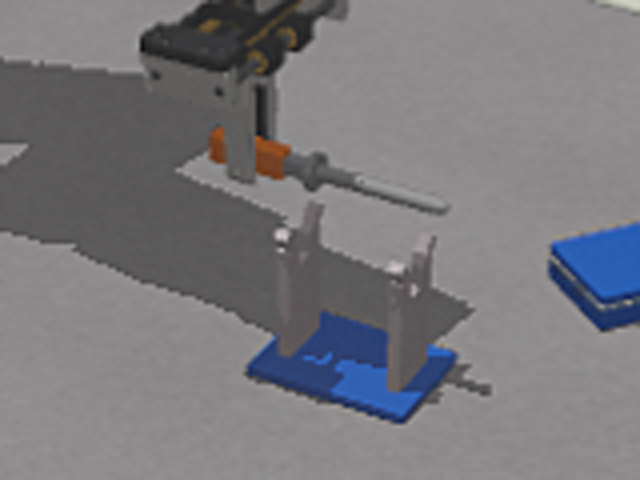

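The rod is clear of the posts and level. Next I move over the nest, offset sideways, to look.

Request:
arm_command:
  deltas:
    - {"xyz":[0.001,-0.018,0.001],"turn":[0,0,-0.012]}
    - {"xyz":[0.002,-0.034,0.0015],"turn":[0,0,-0.022]}
    - {"xyz":[0.0026,-0.036,0.0015],"turn":[0,0,-0.023]}
    - {"xyz":[0.0026,-0.036,0.0015],"turn":[0,0,-0.023]}
    - {"xyz":[0.0026,-0.036,0.0015],"turn":[0,0,-0.023]}
    - {"xyz":[0.0026,-0.036,0.0015],"turn":[0,0,-0.023]}
    - {"xyz":[0.0026,-0.036,0.0015],"turn":[0,0,-0.023]}
    - {"xyz":[0.0026,-0.036,0.0015],"turn":[0,0,-0.023]}
    - {"xyz":[0.0026,-0.034,0.0015],"turn":[0,0,-0.022]}
    - {"xyz":[0.0015,-0.028,0.0007],"turn":[0,0,-0.018]}
    - {"xyz":[0.001,-0.016,0],"turn":[0,0,-0.0105]}
    - {"xyz":[0,0,0],"turn":[0,0,0]}

```text
clock: 7.35
eef_pos: [480.2, -170.6, 163.4]
eef_rot: [-3.141, 0.001, 0.143]
wrist_force: [0.4, 1.1, -1.4]
finger_gap: 15.7
```

```bash
python3 - <<'E'
from h import *
s=read_state();c=camera("wrist");save(c,"w7.png");print(s["clock"],s["eef_pos"],s["eef_rot"],s["joints"],s["wrist_force"])
np.save("w7.npy",{"c":c,"s":s},allow_pickle=True)
E
```

```text
7.35 [ 480.16142877 -170.58118274  163.41067951] [-3.14115398e+00  6.91249855e-04  1.43496595e-01] [-4.13243311e-01  2.62413469e-01  1.69805540e+00  7.72869039e-06
  1.18194244e+00  1.01405364e+00] [ 0.36932054  1.10026381 -1.39769006]
```

View pics/w7.png

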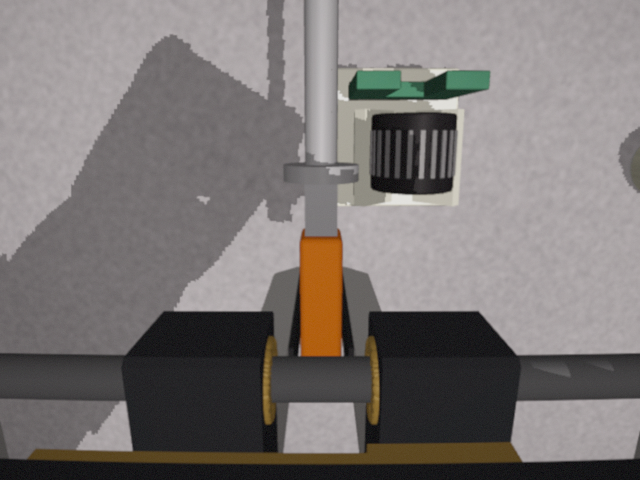

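Request:
arm_command:
  deltas:
    - {"xyz":[0.003,-0.0175,0],"turn":[0,0,0]}
    - {"xyz":[0.005,-0.033,0],"turn":[0,0,0]}
    - {"xyz":[0.005,-0.033,0],"turn":[0,0,0]}
    - {"xyz":[0.003,-0.0175,0],"turn":[0,0,0]}
    - {"xyz":[0.001,-0.008,0],"turn":[0,0,0]}
    - {"xyz":[0,0,0],"turn":[0,0,0]}

```text
clock: 8.15
eef_pos: [497.6, -278.6, 163.7]
eef_rot: [-3.141, 0.0, 0.145]
wrist_force: [-0.3, 0.6, -1.9]
finger_gap: 15.6
```

```bash
python3 - <<'E'
from h import *
s=read_state();c=camera("wrist");save(c,"w8.png");print(s["clock"],s["eef_pos"],s["eef_rot"],s["joints"],s["wrist_force"])
np.save("w8.npy",{"c":c,"s":s},allow_pickle=True)
save(c,"w8c.png",(150,40,330,230),3.1)
d=np.load("w7.npy",allow_pickle=True).item();save(d["c"],"w7c.png",(320,40,500,230),3.1)
E
```

```text
8.15 [ 497.58096866 -278.63851978  163.70832364] [-3.14129108e+00  1.71967546e-04  1.45068503e-01] [-5.74752065e-01  3.91692507e-01  1.52434099e+00  1.20487075e-04
  1.22588728e+00  8.50935027e-01] [-0.27152269  0.58492585 -1.87438408]
```

View pics/w8c.png

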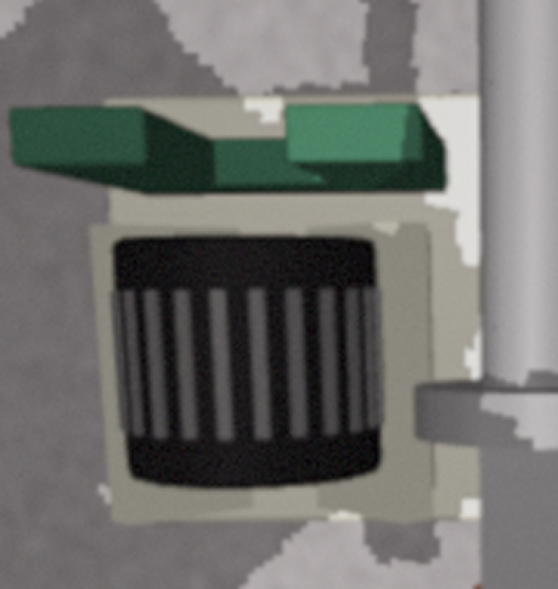

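View pics/w7c.png

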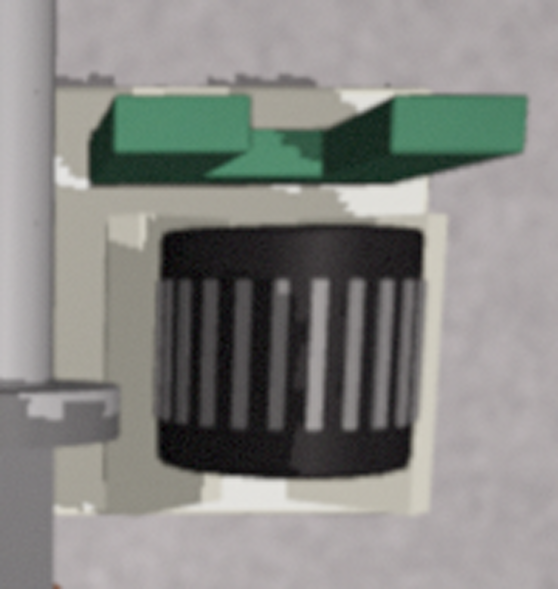

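```bash
cat > nest.py <<'E'
from h import *
def edges(c,x0,x1,rows):
    g=cv2.cvtColor(c["color"],cv2.COLOR_RGB2GRAY).astype(float);L=[];Rr=[]
    for y in rows:
        r=g[y,x0:x1]; w=np.nonzero(r<60)[0]
        if len(w)==0: print("none",y);continue
        a,b=w.min(),w.max()
        # subpixel crossing at 75
        def cr(i,j): return i+(75-r[i])/(r[j]-r[i])*(j-i)
        L.append((x0+cr(a,a-1),y));Rr.append((x0+cr(b,b+1),y))
    return L,Rr
N=[];O=[]
for f,x0,x1,rows in (("w7.npy",345,470,[117,119,121,123,125,127,182,184,186]),("w8.npy",175,285,[120,122,124,126,128,130,185,187,189])):
    d=np.load(f,allow_pickle=True).item();c,s=d["c"],d["s"]
    L,Rr=edges(c,x0,x1,rows);print(np.round([(a[1],a[0],b[0]) for a,b in zip(L,Rr)],1).tolist())
    ns=[]
    for E in(L,Rr):
        o,dd=ray(c,E,s);dd/=np.linalg.norm(dd,axis=1)[:,None];n=np.linalg.svd(dd)[2][2];n*=np.sign(n[1]);ns.append(n)
    nb=ns[0]+ns[1];nb/=np.linalg.norm(nb);N.append(nb);O.append(o)
    h=np.arccos(ns[0]@ns[1])/2
    ax=np.cross(ns[0],ns[1]);ax*=np.sign(ax[0]);print("axis yaw",np.degrees(np.arctan2(ax[1],ax[0])),"elev",np.degrees(np.arcsin(ax[2]/np.linalg.norm(ax))),"dist from cam",25/np.sin(h))
    # y on bisector at z=70,x=550
    y=o[1]-(nb[0]*(550-o[0])+nb[2]*(70-o[2]))/nb[1];print("y at x=550,z=70:",y, "at 500:",o[1]-(nb[0]*(500-o[0])+nb[2]*(70-o[2]))/nb[1])
A=np.array([[n[1],n[2]] for n in N]);
for x in(500,550):
    b=[n@o-n[0]*x for n,o in zip(N,O)];print("x",x,"y,z",np.linalg.solve(A,b))
# wall gap corners z=92
d=np.load("w7.npy",allow_pickle=True).item();p=onz(d["c"],[(320+250/3.1,40+97/3.1),(320+250/3.1,40+152/3.1),(320+393/3.1,40+97/3.1),(320+391/3.1,40+153/3.1)],92,d["s"]);print(p.round(1),p.mean(0))
d=np.load("w8.npy",allow_pickle=True).item();p=onz(d["c"],[(150+142/3.1,40+108/3.1),(150+146/3.1,40+163/3.1),(150+286/3.1,40+105/3.1),(150+288/3.1,40+161/3.1)],92,d["s"]);print(p.round(1),p.mean(0))
E
python3 nest.py
```

```text
[[117.0, 371.6, 455.8], [119.0, 371.4, 455.7], [121.0, 371.4, 455.6], [123.0, 371.4, 455.6], [125.0, 371.3, 455.5], [127.0, 371.2, 455.4], [182.0, 370.3, 451.8], [184.0, 370.3, 451.8], [186.0, 370.5, 451.6]]
axis yaw 8.850808289308752 elev 1.3292008991599014 dist from cam 273.3147925139181
y at x=550,z=70: -214.8801794454531 at 500: -222.41833629726813
[[120.0, 186.0, 270.5], [122.0, 186.1, 270.6], [124.0, 186.1, 270.7], [126.0, 186.3, 270.8], [128.0, 186.3, 270.9], [130.0, 186.4, 270.9], [185.0, 190.5, 272.5], [187.0, 190.7, 272.5], [189.0, 190.9, 272.1]]
axis yaw 8.266168052104419 elev 1.1692256366210627 dist from cam 271.79349922721013
y at x=550,z=70: -215.14998896903597 at 500: -222.63120562321853
x 500 y,z [-222.52485772   69.49498965]
x 550 y,z [-215.01519417   69.35990495]
[[ 583.4 -197.7   92. ]
 [ 574.5 -199.3   92. ]
 [ 587.1 -222.    92. ]
 [ 578.  -223.5   92. ]] [ 580.77039909 -210.59713266   92.        ]
[[ 583.7 -198.    92. ]
 [ 574.7 -199.4   92. ]
 [ 587.5 -222.5   92. ]
 [ 578.4 -223.8   92. ]] [ 581.06688271 -210.93176488   92.        ]
```

```bash
python3 - <<'E'
from h import *
for f,px,z in(("w2.npy",(322.575,225.15),101),("w3.npy",(322.5,290),101),("w5.npy",(320.8,290),101),("w5.npy",(321,100),95)):
    d=np.load(f,allow_pickle=True).item();c,s=d["c"],d["s"]
    p=onz(c,[px],z,s)[0];Rt=R.from_euler("xyz",s["eef_rot"]).as_matrix()
    print(f,p,"tool",(p-s["eef_pos"])@Rt, "undist",cv2.undistortPoints(np.float64([[px]]),np.array([[c["fx"],0,c["cx"]],[0,c["fy"],c["cy"]],[0,0,1.]]),np.array([c["k1"],0,0,0.])))
E
```

```text
w2.npy [457.73095552 177.11342581 101.        ] tool [  2.81626733   0.51131352 127.34392385] undist [[[ 0.00432326 -0.01992449]]]
w3.npy [466.39389542 179.94376784 101.        ] tool [  9.94660164  -0.13178059 -18.2181498 ] undist [[[0.00415114 0.13150048]]]
w5.npy [466.12949369 180.48643678 101.        ] tool [ 10.19607403  -0.76346473 -18.8692297 ] undist [[[0.00018127 0.13150039]]]
w5.npy [529.43188971 204.75862546  95.        ] tool [ 77.99240924  -0.67329134 -12.87078941] undist [[[ 0.00065049 -0.31323949]]]
```

```bash
python3 - <<'E'
from h import *
for f in("w2","w5","w7","w8"):
    d=np.load(f+".npy",allow_pickle=True).item();print(f,d["c"]["mount"].round(4).tolist())
E
```

```text
w2 [[-0.0003, -0.9725, -0.2328, 67.3404], [1.0, -0.0003, -0.0001, -0.7665], [0.0, -0.2328, 0.9725, -168.0672], [0.0, 0.0, 0.0, 1.0]]
w5 [[-0.0003, -0.9725, -0.2328, 67.3303], [1.0, -0.0003, -0.0001, -0.7694], [0.0, -0.2328, 0.9725, -168.0673], [0.0, 0.0, 0.0, 1.0]]
w7 [[-0.0003, -0.9725, -0.2328, 67.1541], [1.0, -0.0003, -0.0001, -0.7987], [0.0, -0.2328, 0.9725, -168.0669], [0.0, 0.0, 0.0, 1.0]]
w8 [[-0.0003, -0.9725, -0.2328, 67.1552], [1.0, -0.0003, -0.0001, -0.7986], [0.0, -0.2328, 0.9725, -168.067], [0.0, 0.0, 0.0, 1.0]]
```

```bash
python3 - <<'E'
from h import *
e=np.array([-.05,.79,0]);u=np.array([np.cos(.1493),np.sin(.1493),0])
for f,px,bk in(("w7",(412,193.5),(415,113)),("w8",(232,197.5),(229,116.5))):
    d=np.load(f+".npy",allow_pickle=True).item()
    for p in(px,bk):
        q=onz(d["c"],[p],95,d["s"])[0]-e;print(f,q,"along u",q@u)
    # nest base front edge z? 
A=np.array([550,-215.9,70]);print("A along",A@u, "perp check",)
for x in(576.2,):print("wall front along",np.array([576.3,-212.2,0])@u)
s0=516
E
```

```text
w7 [ 520.47521273 -215.98760282   95.        ] along u 482.55787372818986
w7 [ 563.28147174 -209.40755921   95.        ] along u 525.866686920427
w8 [ 521.26559729 -225.09699265   95.        ] along u 481.9844807145878
w8 [ 564.65763136 -219.14470894   95.        ] along u 525.7791757272803
A along 511.7672413685888 perp check
wall front along 538.3250255407586
```

Request:
arm_command:
  deltas:
    - {"xyz":[-0.018,0.003,0],"turn":[0,0,0.0043]}
    - {"xyz":[-0.034,0.006,0],"turn":[0,0,0]}
    - {"xyz":[-0.036,0.007,0],"turn":[0,0,0]}
    - {"xyz":[-0.034,0.006,-0.01],"turn":[0,0,0]}
    - {"xyz":[-0.028,0.005,-0.02],"turn":[0,0,0]}
    - {"xyz":[-0.016,0.0028,-0.025],"turn":[0,0,0]}
    - {"xyz":[0,0,-0.02],"turn":[0,0,0]}
    - {"xyz":[0,0,-0.015],"turn":[0,0,0]}
    - {"xyz":[0,0,-0.008],"turn":[0,0,0]}
    - {"xyz":[0,0,-0.0036],"turn":[0,0,0]}
    - {"xyz":[0,0,0],"turn":[0,0,0]}
    - {"xyz":[0,0,0],"turn":[0,0,0]}

```text
clock: 9.7
eef_pos: [331.8, -249.2, 62.7]
eef_rot: [3.141, -0.0, 0.149]
wrist_force: [-0.1, 0.0, -1.5]
finger_gap: 15.7
```

```bash
python3 - <<'E'
from h import *
s=read_state();print(s["clock"],s["eef_pos"],s["eef_rot"],s["joints"],s["wrist_force"],s["moment"])
u=np.array([np.cos(.1493),np.sin(.1493),0]);n=np.array([-u[1],u[0],0]);q=s["eef_pos"]-[550,-215.9,70];print("s rel A",q@u,"lat",q@n)
c=camera("wrist");save(c,"w9.png");np.save("w9.npy",{"c":c,"s":s},allow_pickle=True)
c=camera("scene");save(c,"scene9.png",(170,200,290,310),5)
c=camera("top");save(c,"top9.png",(370,240,460,330),6)
E
```

```text
9.7 [ 331.79824151 -249.19985839   62.65512085] [ 3.14104096e+00 -4.80979798e-04  1.49374473e-01] [-7.32507399e-01  2.16102668e-01  2.03486648e+00  2.64763940e-05
  8.89891870e-01  6.88897928e-01] [-0.07066667  0.00541373 -1.47308505] [-0.03548132  0.28227171  0.00280884]
s rel A -220.72757973077182 lat -0.4727829890501767
```

View pics/w9.png

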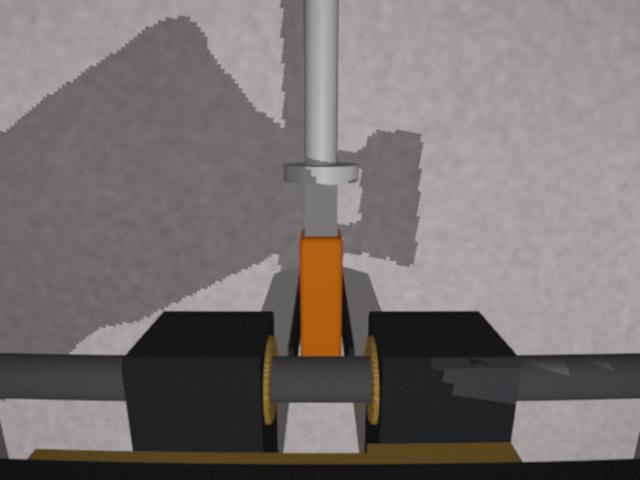

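View pics/scene9.png

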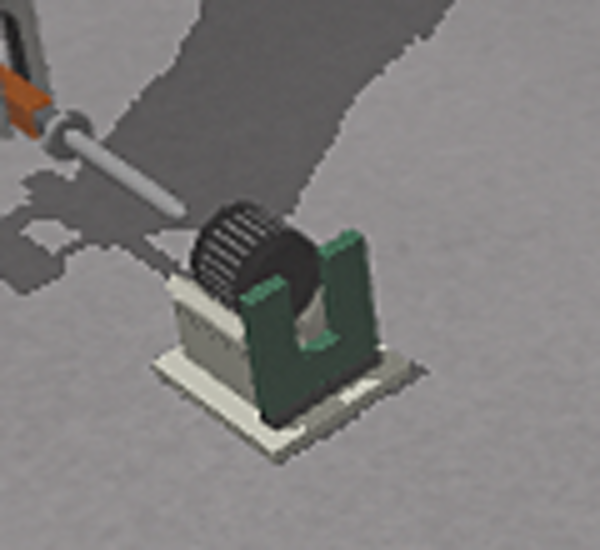

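View pics/top9.png

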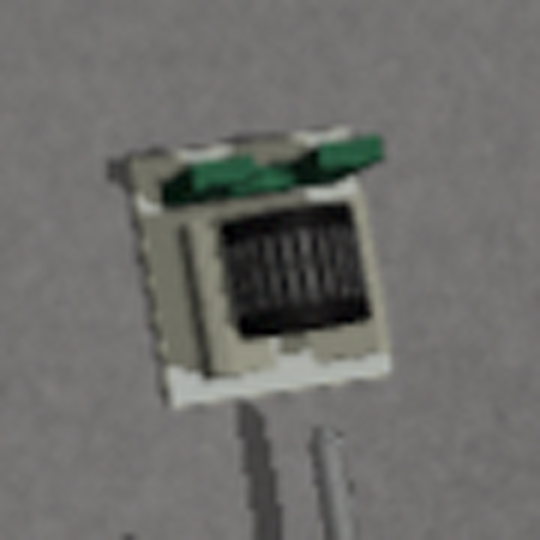

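Request:
arm_command:
  deltas:
    - {"xyz":[0.0059,0.0014,-0.0003],"turn":[0,0,0]}
    - {"xyz":[0.0079,0.0012,-0.0002],"turn":[0,0,0]}
    - {"xyz":[0.0079,0.0012,0],"turn":[0,0,0]}
    - {"xyz":[0.004,0.0006,0],"turn":[0,0,0]}
    - {"xyz":[0.004,0.0006,0],"turn":[0,0,0]}
    - {"xyz":[0.004,0.0006,0],"turn":[0,0,0]}
    - {"xyz":[0.004,0.0006,0],"turn":[0,0,0]}
    - {"xyz":[0,0,0],"turn":[0,0,0]}

```text
clock: 10.85
eef_pos: [369.5, -242.9, 61.7]
eef_rot: [3.142, -0.0, 0.149]
wrist_force: [-0.1, -0.6, -1.6]
finger_gap: 15.6
```

```bash
cat > q.py <<'E'
from h import *
s=read_state();print(s["clock"],s["eef_pos"].round(2),s["eef_rot"].round(4),s["wrist_force"].round(2),s["moment"].round(3))
u=np.array([np.cos(.1493),np.sin(.1493),0]);n=np.array([-u[1],u[0],0]);q=s["eef_pos"]-[550,-215.9,70];print("s rel A",(q@u).round(2),"lat",(q@n).round(2),"Faxial",(s["wrist_force"]@u).round(2),"Flat",(s["wrist_force"]@n).round(2))
E
python3 q.py; python3 - <<'E'
from h import *
c=camera("scene");save(c,"scene10.png",(170,200,290,310),5)
E
```

```text
10.85 [ 369.47 -242.86   61.74] [ 3.1415 -0.      0.1495] [-0.07 -0.55 -1.58] [-0.049  0.227  0.024]
s rel A -182.54 lat 0.19 Faxial -0.15 Flat -0.53
```

View pics/scene10.png

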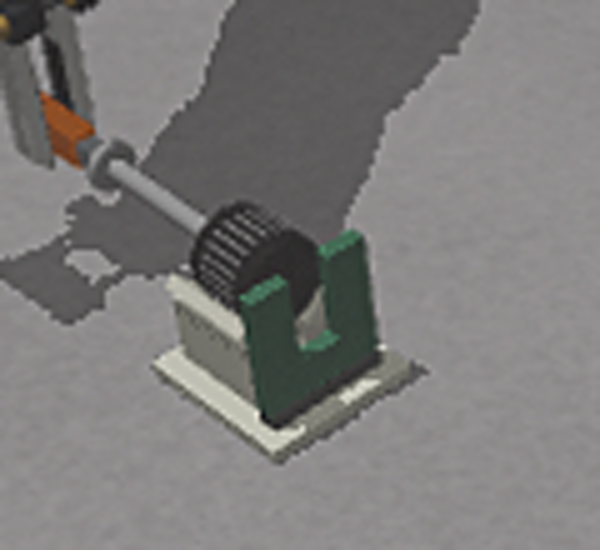

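Request:
arm_command:
  deltas:
    - {"xyz":[0.003,0.0004,0.0002],"turn":[0,0,0]}
    - {"xyz":[0.003,0.0004,0],"turn":[0,0,0]}
    - {"xyz":[0.003,0.0004,0],"turn":[0,0,0]}
    - {"xyz":[0.003,0.0005,0],"turn":[0,0,0]}
    - {"xyz":[0.003,0.0005,0],"turn":[0,0,0]}

```text
clock: 11.52
eef_pos: [384.5, -240.6, 61.9]
eef_rot: [-3.142, 0.0, 0.149]
wrist_force: [-0.5, 0.2, -0.8]
finger_gap: 15.5
```

```bash
python3 q.py
```

```text
11.525 [ 384.48 -240.64   61.94] [-3.1416  0.      0.1493] [-0.54  0.24 -0.83] [-0.065  0.213 -0.017]
s rel A -167.36 lat 0.15 Faxial -0.5 Flat 0.32
```

Request:
arm_command:
  deltas:
    - {"xyz":[0.005,0.00074,0],"turn":[0,0,0]}
    - {"xyz":[0.005,0.00074,0],"turn":[0,0,0]}
    - {"xyz":[0.005,0.00074,0],"turn":[0,0,0]}
    - {"xyz":[0.005,0.00074,0],"turn":[0,0,0]}
    - {"xyz":[0.005,0.00074,0],"turn":[0,0,0]}

```text
clock: 12.15
eef_pos: [409.6, -236.9, 61.9]
eef_rot: [-3.142, 0.0, 0.149]
wrist_force: [-0.1, 0.2, -1.8]
finger_gap: 15.6
```

```bash
python3 q.py
```

```text
12.15 [ 409.64 -236.92   61.93] [-3.1416  0.      0.1493] [-0.09  0.21 -1.76] [-0.043  0.27   0.063]
s rel A -141.92 lat 0.09 Faxial -0.06 Flat 0.22
```

Request:
arm_command:
  deltas:
    - {"xyz":[0.005,0.00074,0],"turn":[0,0,0]}
    - {"xyz":[0.005,0.00074,0],"turn":[0,0,0]}
    - {"xyz":[0.005,0.00074,0],"turn":[0,0,0]}
    - {"xyz":[0.005,0.00074,0],"turn":[0,0,0]}
    - {"xyz":[0.005,0.00074,0],"turn":[0,0,0]}
    - {"xyz":[0.005,0.00074,0],"turn":[0,0,0]}
    - {"xyz":[0.005,0.00074,0],"turn":[0,0,0]}

```text
clock: 13.02
eef_pos: [444.6, -231.8, 61.9]
eef_rot: [3.142, -0.0, 0.149]
wrist_force: [-0.6, 0.3, -1.9]
finger_gap: 15.7
```

```bash
python3 q.py;python3 - <<'E'
from h import *
s=read_state();c=camera("wrist");save(c,"w11.png");np.save("w11.npy",{"c":c,"s":s},allow_pickle=True)
E
```

```text
13.025 [ 444.63 -231.76   61.95] [ 3.1416 -0.      0.1493] [-0.57  0.33 -1.9 ] [-0.027  0.258 -0.02 ]
s rel A -106.56 lat -0.01 Faxial -0.51 Flat 0.41
```

View pics/w11.png

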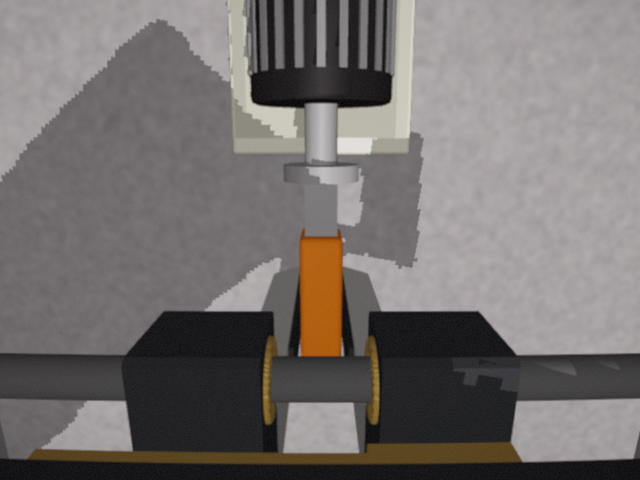

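Request:
arm_command:
  deltas:
    - {"xyz":[0.004,0.0006,0],"turn":[0,0,0]}
    - {"xyz":[0.004,0.0006,0],"turn":[0,0,0]}
    - {"xyz":[0.004,0.0006,0],"turn":[0,0,0]}
    - {"xyz":[0.002,0.0003,0],"turn":[0,0,0]}
    - {"xyz":[0.001,0.0002,0],"turn":[0,0,0]}
    - {"xyz":[0,0,0],"turn":[0,0,0]}

```text
clock: 13.82
eef_pos: [459.3, -229.5, 61.9]
eef_rot: [-3.142, 0.0, 0.149]
wrist_force: [-0.2, 0.4, -1.3]
finger_gap: 15.9
```

```bash
python3 q.py
```

```text
13.825 [ 459.28 -229.49   61.93] [-3.1416  0.      0.1493] [-0.21  0.37 -1.31] [-0.058  0.239  0.05 ]
s rel A -91.73 lat 0.06 Faxial -0.15 Flat 0.4
```

Request:
arm_command:
  deltas:
    - {"xyz":[0.001,0.00015,0],"turn":[0,0,0]}
    - {"xyz":[0.001,0.00015,0],"turn":[0,0,0]}
    - {"xyz":[0.001,0.00015,0],"turn":[0,0,0]}
    - {"xyz":[0.001,0.00015,0],"turn":[0,0,0]}

```text
clock: 14.32
eef_pos: [463.4, -228.9, 62.0]
eef_rot: [3.142, -0.0, 0.149]
wrist_force: [0.5, 0.7, -0.8]
finger_gap: 15.7
```

```bash
python3 q.py
```

```text
14.325 [ 463.36 -228.9    61.96] [ 3.1416 -0.      0.1493] [ 0.51  0.73 -0.77] [-0.055  0.254  0.012]
s rel A -87.61 lat 0.03 Faxial 0.61 Flat 0.65
```

Request:
arm_command:
  deltas:
    - {"xyz":[0.001,0.00015,0],"turn":[0,0,0]}
    - {"xyz":[0.001,0.00015,0],"turn":[0,0,0]}

```text
clock: 14.58
eef_pos: [465.4, -228.6, 61.9]
eef_rot: [-3.142, 0.0, 0.149]
wrist_force: [-0.3, -0.6, -0.9]
finger_gap: 15.9
```

```bash
python3 q.py
```

```text
14.575 [ 465.36 -228.59   61.95] [-3.1416  0.      0.1493] [-0.32 -0.64 -0.89] [-0.005  0.258 -0.036]
s rel A -85.59 lat 0.04 Faxial -0.41 Flat -0.58
```

Request:
arm_command:
  deltas:
    - {"xyz":[0.001,0.00015,0],"turn":[0,0,0]}
    - {"xyz":[0.001,0.00015,0],"turn":[0,0,0]}

```text
clock: 14.82
eef_pos: [467.2, -228.3, 61.9]
eef_rot: [-3.141, 0.0, 0.149]
wrist_force: [-2.3, -0.4, 0.3]
finger_gap: 15.6
```

Request:
arm_command:
  deltas:
    - {"xyz":[0.001,0.00015,0],"turn":[0,0,0]}
    - {"xyz":[0.001,0.00015,0],"turn":[0,0,0]}

```text
clock: 15.08
eef_pos: [469.3, -228.0, 62.0]
eef_rot: [-3.142, 0.0, 0.149]
wrist_force: [-3.2, 0.6, 0.1]
finger_gap: 15.6
```

```bash
python3 q.py
```

```text
15.075 [ 469.31 -227.99   61.95] [-3.1416e+00  1.0000e-04  1.4930e-01] [-3.16  0.58  0.11] [-0.093  0.665  0.087]
s rel A -81.59 lat 0.04 Faxial -3.04 Flat 1.04
```

Request:
arm_command:
  deltas:
    - {"xyz":[0.001,0.00015,0],"turn":[0,0,0]}
    - {"xyz":[0.001,0.00015,0],"turn":[0,0,0]}

```text
clock: 15.32
eef_pos: [471.3, -227.7, 61.9]
eef_rot: [3.142, 0.0, 0.149]
wrist_force: [-2.2, 0.6, -0.6]
finger_gap: 15.2
```

Request:
arm_command:
  deltas:
    - {"xyz":[0.001,0.00015,0],"turn":[0,0,0]}
    - {"xyz":[0.001,0.00015,0],"turn":[0,0,0]}

```text
clock: 15.58
eef_pos: [473.3, -227.4, 61.9]
eef_rot: [-3.142, 0.0, 0.149]
wrist_force: [-2.2, -0.2, -0.9]
finger_gap: 15.2
```

Request:
arm_command:
  deltas:
    - {"xyz":[0.001,0.00015,0],"turn":[0,0,0]}

```text
clock: 15.7
eef_pos: [474.3, -227.2, 61.9]
eef_rot: [-3.142, 0.0, 0.149]
wrist_force: [-1.8, -0.7, 0.2]
finger_gap: 15.5
```

```bash
python3 q.py
```

```text
15.7 [ 474.34 -227.22   61.94] [-3.1416  0.      0.1493] [-1.81 -0.75  0.18] [-0.076  0.618  0.028]
s rel A -76.5 lat 0.06 Faxial -1.9 Flat -0.47
```

Request:
arm_command:
  deltas:
    - {"xyz":[0.001,0.00015,0],"turn":[0,0,0]}

```text
clock: 15.82
eef_pos: [475.4, -227.1, 61.9]
eef_rot: [-3.142, -0.0, 0.149]
wrist_force: [-1.8, -0.6, 0.4]
finger_gap: 15.5
```

Request:
arm_command:
  deltas:
    - {"xyz":[0.001,0.00015,0],"turn":[0,0,0]}

```text
clock: 15.95
eef_pos: [476.3, -226.9, 61.9]
eef_rot: [-3.142, 0.0, 0.149]
wrist_force: [-2.4, 0.8, -0.8]
finger_gap: 15.7
```

Request:
arm_command:
  deltas:
    - {"xyz":[0.0007,0.0001,0],"turn":[0,0,0]}

```text
clock: 16.08
eef_pos: [477.0, -226.8, 61.9]
eef_rot: [-3.142, 0.0, 0.149]
wrist_force: [-2.5, -1.0, -1.1]
finger_gap: 15.5
```

```bash
python3 q.py
```

```text
16.075 [ 477.05 -226.84   61.93] [-3.1416  0.      0.1493] [-2.48 -0.95 -1.09] [-0.105  0.671 -0.037]
s rel A -73.77 lat 0.04 Faxial -2.59 Flat -0.57
```

Request:
arm_command:
  deltas:
    - {"xyz":[0.0007,0.0001,0],"turn":[0,0,0]}

```text
clock: 16.2
eef_pos: [477.6, -226.8, 61.9]
eef_rot: [-3.142, 0.0, 0.149]
wrist_force: [-4.6, -0.7, 0.6]
finger_gap: 15.6
```

Request:
arm_command:
  deltas:
    - {"xyz":[0.0007,0.0001,0],"turn":[0,0,0]}

```text
clock: 16.32
eef_pos: [478.0, -226.7, 61.8]
eef_rot: [-3.141, 0.001, 0.149]
wrist_force: [-7.9, -1.6, 2.5]
finger_gap: 15.8
```

Request:
arm_command:
  deltas:
    - {"xyz":[0.0007,0.0001,0],"turn":[0,0,0]}

```text
clock: 16.45
eef_pos: [478.4, -226.6, 61.8]
eef_rot: [-3.141, 0.002, 0.149]
wrist_force: [-9.4, -0.4, 2.7]
finger_gap: 15.8
```

```bash
python3 q.py
```

```text
16.45 [ 478.4  -226.6    61.81] [-3.1411e+00  1.7000e-03  1.4930e-01] [-9.43 -0.42  2.71] [-0.273  1.842 -0.007]
s rel A -72.4 lat 0.07 Faxial -9.39 Flat 0.99
```

Request:
arm_command:
  deltas:
    - {"xyz":[0,0,0],"turn":[0,0,0]}

```text
clock: 16.58
eef_pos: [478.4, -226.6, 61.8]
eef_rot: [-3.141, 0.002, 0.149]
wrist_force: [-8.4, -2.0, 1.8]
finger_gap: 15.4
```

Request:
arm_command:
  deltas:
    - {"xyz":[0,0,0],"turn":[0,0,0]}

```text
clock: 16.7
eef_pos: [478.4, -226.6, 61.8]
eef_rot: [-3.141, 0.002, 0.149]
wrist_force: [-7.6, -1.7, 2.0]
finger_gap: 15.5
```

Request:
arm_command:
  deltas:
    - {"xyz":[0.0003,5e-05,0],"turn":[0,0,0]}
    - {"xyz":[0,0,0],"turn":[0,0,0]}

```text
clock: 16.95
eef_pos: [478.5, -226.6, 61.8]
eef_rot: [-3.141, 0.002, 0.149]
wrist_force: [-10.6, -1.1, 3.3]
finger_gap: 15.6
```

Request:
arm_command:
  deltas:
    - {"xyz":[0,0,0],"turn":[0,0,0]}

```text
clock: 17.08
eef_pos: [478.5, -226.6, 61.8]
eef_rot: [-3.141, 0.002, 0.149]
wrist_force: [-10.9, -1.9, 2.6]
finger_gap: 15.4
```

Request:
arm_command:
  deltas:
    - {"xyz":[0,0,0],"turn":[0,0,0]}

```text
clock: 17.2
eef_pos: [478.5, -226.6, 61.8]
eef_rot: [-3.141, 0.002, 0.149]
wrist_force: [-10.1, -1.6, 2.2]
finger_gap: 15.6
```

Request:
arm_command:
  deltas:
    - {"xyz":[0,0,0],"turn":[0,0,0]}
    - {"xyz":[0,0,0],"turn":[0,0,0]}
    - {"xyz":[0,0,0],"turn":[0,0,0]}
    - {"xyz":[0,0,0],"turn":[0,0,0]}

```text
clock: 17.7
eef_pos: [478.5, -226.6, 61.8]
eef_rot: [-3.141, 0.002, 0.149]
wrist_force: [-9.8, -2.2, 3.2]
finger_gap: 15.4
```

Request:
arm_command:
  deltas:
    - {"xyz":[0,0,0],"turn":[0,0,0]}
    - {"xyz":[0,0,0],"turn":[0,0,0]}
    - {"xyz":[0,0,0],"turn":[0,0,0]}
    - {"xyz":[0,0,0],"turn":[0,0,0]}

```text
clock: 18.2
eef_pos: [478.5, -226.6, 61.8]
eef_rot: [-3.141, 0.002, 0.149]
wrist_force: [-11.2, -1.9, 3.1]
finger_gap: 15.6
```

Request:
arm_command:
  deltas:
    - {"xyz":[0,0,0],"turn":[0,0,0]}
    - {"xyz":[0,0,0],"turn":[0,0,0]}

```text
clock: 18.45
eef_pos: [478.5, -226.6, 61.8]
eef_rot: [-3.141, 0.002, 0.149]
wrist_force: [-9.8, -2.1, 3.3]
finger_gap: 15.6
```

```bash
python3 q.py;python3 - <<'E'
from h import *
s=read_state();c=camera("wrist");save(c,"w12.png");np.save("w12.npy",{"c":c,"s":s},allow_pickle=True)
c=camera("scene");save(c,"scene12.png",(170,200,290,310),5)
E
```

```text
18.45 [ 478.5  -226.61   61.79] [-3.141e+00  2.000e-03  1.492e-01] [-9.77 -2.1   3.27] [-0.285  1.83   0.028]
s rel A -72.3 lat 0.05 Faxial -9.98 Flat -0.62
```

View pics/w12.png

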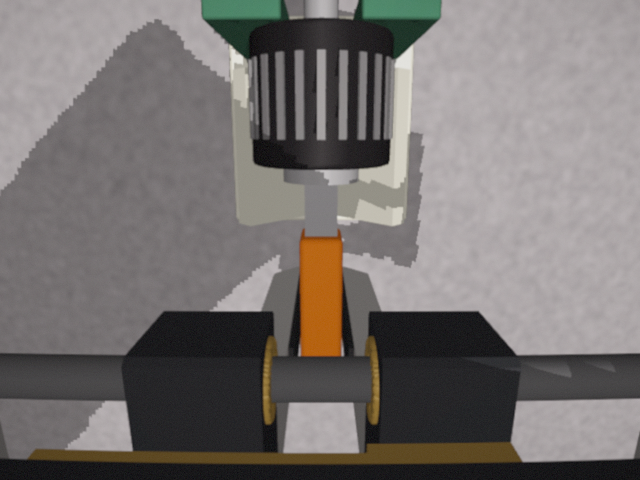

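View pics/scene12.png

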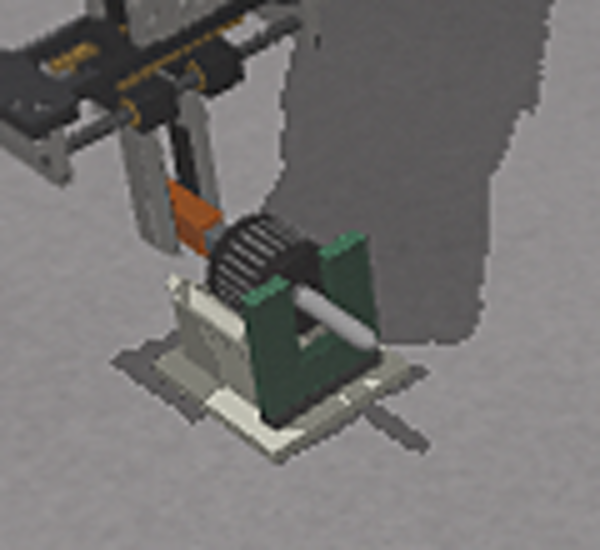

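Knob home: the shoulder is against it, the wall is pressed and the axial push is steady at about 10 N from 16.95 to 18.45 s. I now ease the push and lift.

Request:
arm_command:
  deltas:
    - {"xyz":[-0.0006,-0.0001,0],"turn":[0,0,0]}
    - {"xyz":[-0.0006,-0.0001,0],"turn":[0,0,0]}
    - {"xyz":[0,0,0],"turn":[0,0,0]}

```text
clock: 18.92
eef_pos: [478.3, -226.7, 61.9]
eef_rot: [3.142, -0.0, 0.149]
wrist_force: [-1.9, -0.5, -0.3]
finger_gap: 15.4
```

Request:
arm_command:
  deltas:
    - {"xyz":[0,0,0.001],"turn":[0,0,0]}
    - {"xyz":[0,0,0.001],"turn":[0,0,0]}

```text
clock: 19.18
eef_pos: [478.0, -226.6, 63.8]
eef_rot: [-3.141, 0.001, 0.149]
wrist_force: [-2.4, -0.4, -3.5]
finger_gap: 15.8
```

Request:
arm_command:
  deltas:
    - {"xyz":[0,0,0.001],"turn":[0,0,0]}
    - {"xyz":[0,0,0.001],"turn":[0,0,0]}

```text
clock: 19.42
eef_pos: [477.9, -226.6, 65.7]
eef_rot: [-3.141, 0.001, 0.149]
wrist_force: [-4.2, -0.8, -5.3]
finger_gap: 16.0
```

```bash
python3 q.py
```

```text
19.425 [ 477.86 -226.6    65.73] [-3.1411e+00  8.0000e-04  1.4930e-01] [-4.17 -0.77 -5.28] [-0.208  1.155 -0.008]
s rel A -72.93 lat 0.15 Faxial -4.24 Flat -0.14
```

Request:
arm_command:
  deltas:
    - {"xyz":[-0.0003,0,0.0015],"turn":[0,0,0]}
    - {"xyz":[-0.0002,0,0.0015],"turn":[0,0,0]}
    - {"xyz":[-0.0002,0,0.0015],"turn":[0,0,0]}

```text
clock: 19.8
eef_pos: [477.6, -226.7, 70.6]
eef_rot: [3.141, -0.0, 0.149]
wrist_force: [-1.9, 0.9, -4.2]
finger_gap: 15.4
```

Request:
arm_command:
  deltas:
    - {"xyz":[-0.0002,0,0.002],"turn":[0,0,0]}
    - {"xyz":[-0.0002,0,0.002],"turn":[0,0,0]}
    - {"xyz":[-0.0002,0,0.002],"turn":[0,0,0]}

```text
clock: 20.18
eef_pos: [477.2, -226.8, 76.8]
eef_rot: [3.141, -0.001, 0.149]
wrist_force: [-0.3, -0.6, -2.7]
finger_gap: 15.6
```

```bash
python3 q.py;python3 - <<'E'
from h import *
s=read_state();c=camera("wrist");save(c,"w13.png")
E
```

```text
20.175 [ 477.18 -226.77   76.82] [ 3.1412e+00 -8.0000e-04  1.4930e-01] [-0.27 -0.58 -2.71] [-0.099  0.359  0.035]
s rel A -73.63 lat 0.09 Faxial -0.35 Flat -0.54
```

View pics/w13.png

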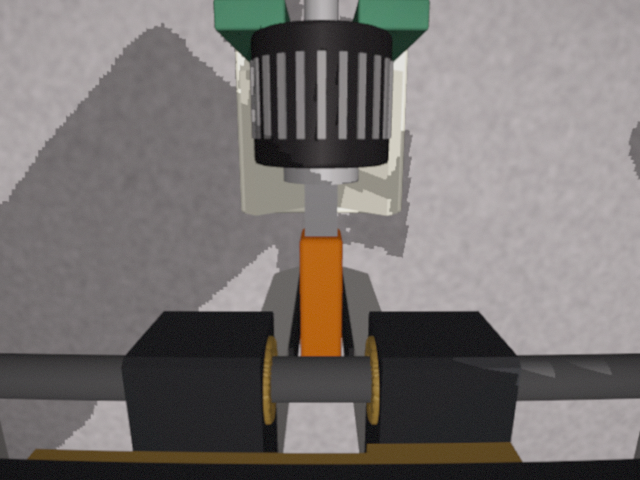

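Request:
arm_command:
  deltas:
    - {"xyz":[-0.0005,-0.0001,0.002],"turn":[0.0015,-0.01,0]}
    - {"xyz":[-0.001,-0.00015,0.003],"turn":[0.0015,-0.01,0]}
    - {"xyz":[-0.001,-0.00015,0.003],"turn":[0.0015,-0.01,0]}
    - {"xyz":[-0.001,-0.00015,0.004],"turn":[0.0015,-0.01,0]}
    - {"xyz":[-0.001,-0.00015,0.005],"turn":[0.0015,-0.01,0]}
    - {"xyz":[-0.0005,-0.0001,0.006],"turn":[0.0015,-0.01,0]}
    - {"xyz":[0,0,0.007],"turn":[0,0,0]}
    - {"xyz":[0,0,0.007],"turn":[0,0,0]}
    - {"xyz":[0,0,0.006],"turn":[0,0,0]}
    - {"xyz":[0,0,0.003],"turn":[0,0,0]}

```text
clock: 21.48
eef_pos: [472.0, -227.5, 122.9]
eef_rot: [3.141, -0.061, 0.149]
wrist_force: [0.6, -1.0, -2.7]
finger_gap: 16.0
```

```bash
python3 q.py;python3 - <<'E'
from h import *
c=camera("wrist");save(c,"w14.png")
c=camera("scene");save(c,"scene14.png",(170,180,290,300),5)
E
```

```text
21.475 [ 472.03 -227.53  122.92] [ 3.1413 -0.061   0.1494] [ 0.58 -0.97 -2.7 ] [-0.092  0.452 -0.02 ]
s rel A -78.83 lat 0.09 Faxial 0.42 Flat -1.05
```

View pics/w14.png

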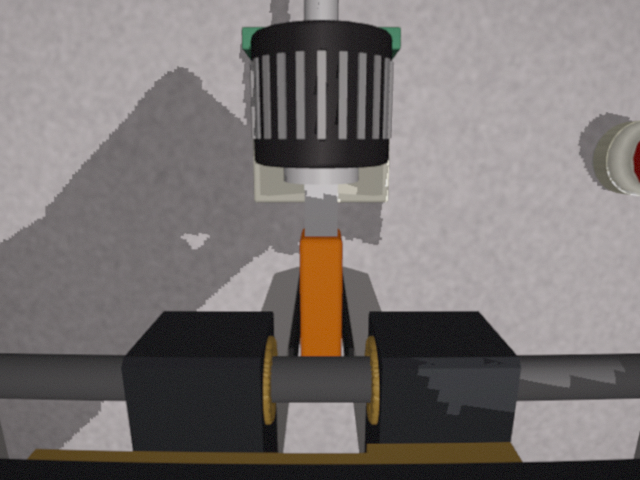

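View pics/scene14.png

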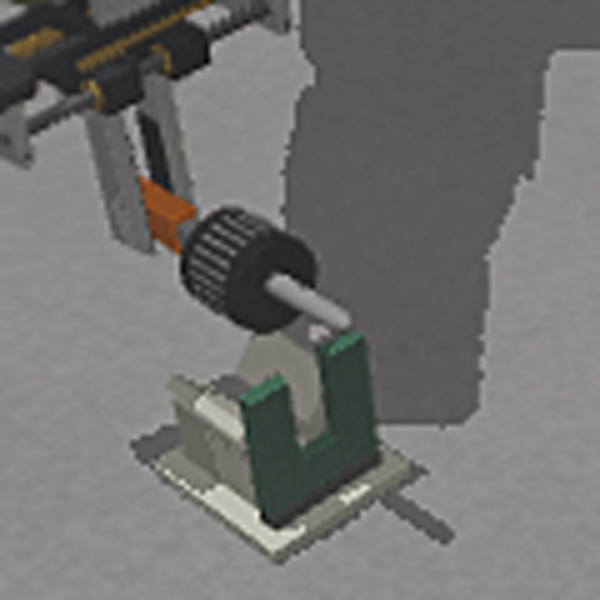

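Request:
arm_command:
  deltas:
    - {"xyz":[0,0,0.006],"turn":[0,0,0]}
    - {"xyz":[0,0,0.009],"turn":[0,0,0]}
    - {"xyz":[0,0.006,0.01],"turn":[0,0,0.004]}
    - {"xyz":[-0.001,0.012,0.009],"turn":[0,0,0.008]}
    - {"xyz":[-0.001,0.018,0.007],"turn":[0,0,0.012]}
    - {"xyz":[-0.001,0.024,0.004],"turn":[0,0,0.014]}
    - {"xyz":[-0.001,0.028,0.002],"turn":[0,0,0.015]}
    - {"xyz":[-0.001,0.03,0],"turn":[0,0,0.015]}
    - {"xyz":[-0.001,0.03,0],"turn":[0,0,0.015]}
    - {"xyz":[-0.001,0.03,0],"turn":[0,0,0.015]}
    - {"xyz":[-0.001,0.03,0],"turn":[0,0,0.015]}
    - {"xyz":[-0.001,0.03,0],"turn":[0,0,0.015]}

```text
clock: 23.08
eef_pos: [462.3, 12.4, 169.8]
eef_rot: [-3.142, -0.061, 0.279]
wrist_force: [0.4, -0.5, -2.6]
finger_gap: 16.1
```

Request:
arm_command:
  deltas:
    - {"xyz":[-0.001,0.03,0],"turn":[0,0,0.015]}
    - {"xyz":[-0.001,0.03,0],"turn":[0,0,0.015]}
    - {"xyz":[-0.001,0.028,0],"turn":[0,0,0.015]}
    - {"xyz":[-0.001,0.024,0],"turn":[0,0,0.013]}
    - {"xyz":[-0.001,0.02,0],"turn":[0,0,0.012]}
    - {"xyz":[-0.001,0.014,0],"turn":[0,0,0.01]}
    - {"xyz":[0,0.01,0],"turn":[0,0,0.006]}
    - {"xyz":[0,0.006,0],"turn":[0,0,0.004]}
    - {"xyz":[0,0.0036,0],"turn":[0,0,0]}
    - {"xyz":[0,0,0],"turn":[0,0,0]}
    - {"xyz":[0,0,0],"turn":[0,0,0]}

```text
clock: 24.45
eef_pos: [456.9, 175.8, 169.4]
eef_rot: [3.142, -0.061, 0.367]
wrist_force: [0.2, -0.2, -3.9]
finger_gap: 15.5
```

```bash
python3 q.py;python3 - <<'E'
from h import *
c=camera("wrist");save(c,"w15.png")
c=camera("scene");save(c,"scene15.png",(260,100,420,240),4)
E
```

```text
24.45 [456.92 175.81 169.43] [ 3.1415 -0.0606  0.3669] [ 0.16 -0.19 -3.88] [-0.139  0.432  0.006]
s rel A -33.78 lat 401.2 Faxial 0.13 Flat -0.22
```

View pics/w15.png

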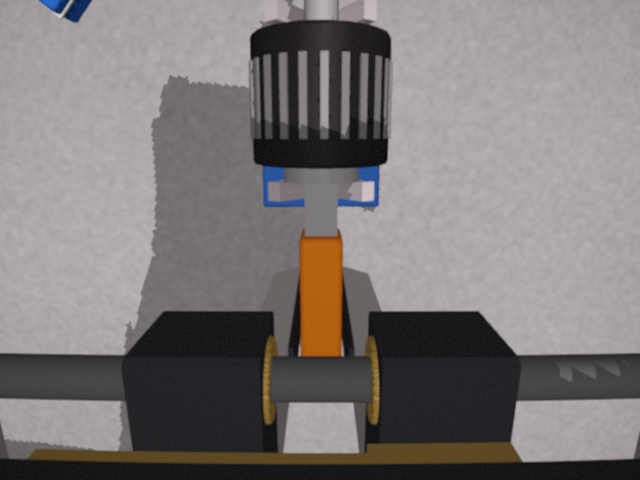

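View pics/scene15.png

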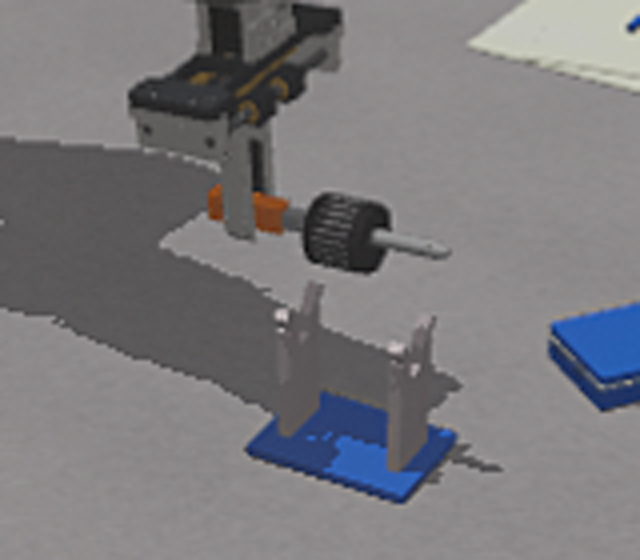

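Request:
arm_command:
  deltas:
    - {"xyz":[0,0.0003,0],"turn":[-0.0036,0.0094,0]}
    - {"xyz":[0,0,0],"turn":[-0.0036,0.0094,0]}
    - {"xyz":[0,0,0],"turn":[-0.0036,0.0094,0]}
    - {"xyz":[0,0,0],"turn":[-0.0036,0.0094,0]}
    - {"xyz":[0,0,-0.003],"turn":[-0.0036,0.0094,0]}
    - {"xyz":[0,0,-0.006],"turn":[-0.0036,0.0094,0]}
    - {"xyz":[0,0,-0.008],"turn":[0,0,0]}
    - {"xyz":[0,0,-0.008],"turn":[0,0,0]}
    - {"xyz":[0,0,-0.008],"turn":[0,0,0]}
    - {"xyz":[0,0,-0.006],"turn":[0,0,0]}
    - {"xyz":[0,0,-0.003],"turn":[0,0,0]}
    - {"xyz":[0,0,0],"turn":[0,0,0]}

```text
clock: 26.05
eef_pos: [456.9, 176.4, 127.4]
eef_rot: [-3.141, -0.0, 0.367]
wrist_force: [0.7, 0.0, -2.9]
finger_gap: 15.5
```

```bash
python3 q.py;python3 - <<'E'
from h import *
c=camera("wrist");save(c,"w16.png")
c=camera("scene");save(c,"scene16.png",(260,100,420,240),4)
E
```

```text
26.05 [456.86 176.41 127.37] [-3.1415e+00 -2.0000e-04  3.6730e-01] [ 0.67  0.02 -2.9 ] [-0.132  0.257  0.004]
s rel A -33.75 lat 401.8 Faxial 0.67 Flat -0.08
```

View pics/w16.png

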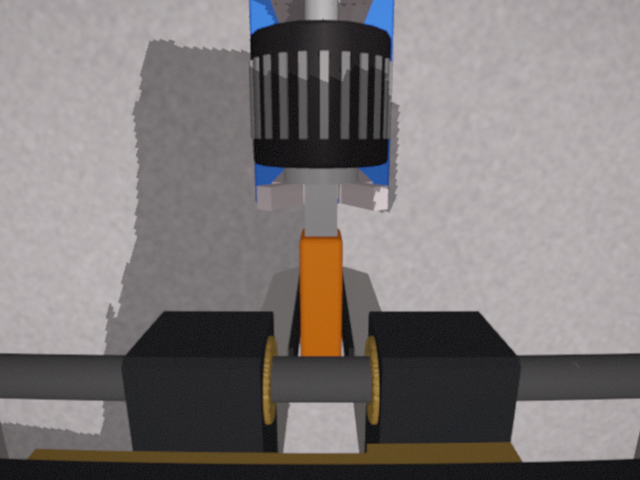

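View pics/scene16.png

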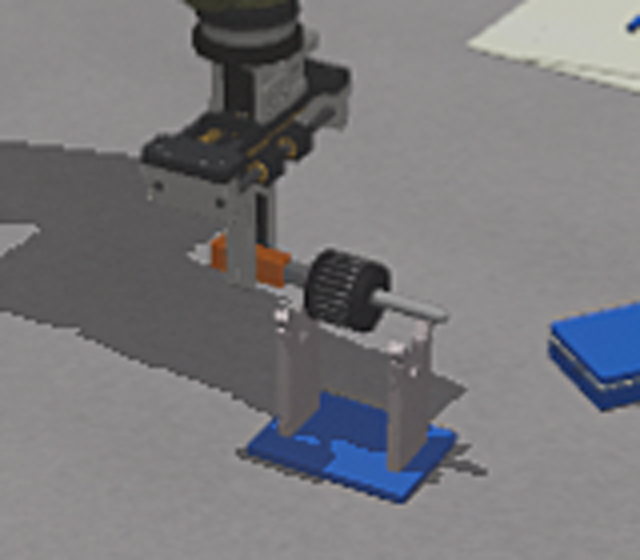

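Request:
arm_command:
  deltas:
    - {"xyz":[0,-0.0003,-0.003],"turn":[0,0,0]}
    - {"xyz":[0,0,-0.005],"turn":[0,0,0]}
    - {"xyz":[0,0,-0.005],"turn":[0,0,0]}
    - {"xyz":[0,0,-0.005],"turn":[0,0,0]}
    - {"xyz":[0,0,-0.004],"turn":[0,0,0]}
    - {"xyz":[0,0,-0.002],"turn":[0,0,0]}

```text
clock: 26.9
eef_pos: [456.8, 176.1, 103.1]
eef_rot: [-3.141, 0.0, 0.367]
wrist_force: [0.5, -0.3, -4.7]
finger_gap: 15.6
```

```bash
python3 q.py
```

```text
26.9 [456.81 176.1  103.14] [-3.1415  0.      0.3673] [ 0.51 -0.27 -4.7 ] [-0.127  0.331 -0.022]
s rel A -33.85 lat 401.5 Faxial 0.46 Flat -0.34
```

Request:
arm_command:
  deltas:
    - {"xyz":[0,0,-0.003],"turn":[0,0,0]}
    - {"xyz":[0,0,-0.004],"turn":[0,0,0]}
    - {"xyz":[0,0,-0.004],"turn":[0,0,0]}
    - {"xyz":[0,0,-0.003],"turn":[0,0,0]}
    - {"xyz":[0,0,-0.002],"turn":[0,0,0]}

```text
clock: 27.52
eef_pos: [456.8, 176.1, 87.2]
eef_rot: [-3.141, -0.0, 0.367]
wrist_force: [0.2, 0.8, -2.4]
finger_gap: 15.5
```

```bash
python3 q.py
```

```text
27.525 [456.84 176.11  87.23] [-3.1415e+00 -1.0000e-04  3.6730e-01] [ 0.19  0.81 -2.36] [-0.099  0.293  0.008]
s rel A -33.82 lat 401.5 Faxial 0.3 Flat 0.77
```

Request:
arm_command:
  deltas:
    - {"xyz":[0,0,-0.001],"turn":[0,0,0]}
    - {"xyz":[0,0,-0.001],"turn":[0,0,0]}
    - {"xyz":[0,0,-0.001],"turn":[0,0,0]}
    - {"xyz":[0,0,-0.0007],"turn":[0,0,0]}
    - {"xyz":[0,0,0],"turn":[0,0,0]}

```text
clock: 28.15
eef_pos: [456.9, 176.1, 83.7]
eef_rot: [-3.141, -0.0, 0.367]
wrist_force: [-0.0, -0.1, -3.2]
finger_gap: 15.7
```

Request:
arm_command:
  deltas:
    - {"xyz":[0,0,-0.0005],"turn":[0,0,0]}
    - {"xyz":[0,0,-0.0003],"turn":[0,0,0]}
    - {"xyz":[0,0,0],"turn":[0,0,0]}

```text
clock: 28.52
eef_pos: [456.9, 176.1, 82.9]
eef_rot: [-3.142, -0.0, 0.367]
wrist_force: [-0.1, -0.4, -3.0]
finger_gap: 15.2
```

```bash
python3 q.py
```

```text
28.525 [456.88 176.1   82.92] [-3.1415e+00 -3.0000e-04  3.6730e-01] [-0.08 -0.45 -3.04] [-0.082  0.28   0.028]
s rel A -33.78 lat 401.49 Faxial -0.14 Flat -0.43
```

Request:
arm_command:
  deltas:
    - {"xyz":[0,0,-0.0004],"turn":[0,0,0]}
    - {"xyz":[0,0,-0.0003],"turn":[0,0,0]}
    - {"xyz":[0,0,0],"turn":[0,0,0]}

```text
clock: 28.9
eef_pos: [456.9, 176.1, 82.3]
eef_rot: [-3.142, -0.0, 0.367]
wrist_force: [-1.2, 0.2, -2.5]
finger_gap: 15.7
```

Request:
arm_command:
  deltas:
    - {"xyz":[0,0,-0.0003],"turn":[0,0,0]}
    - {"xyz":[0,0,0],"turn":[0,0,0]}

```text
clock: 29.15
eef_pos: [456.9, 176.1, 82.1]
eef_rot: [-3.142, -0.0, 0.367]
wrist_force: [-0.9, -0.6, 0.4]
finger_gap: 15.2
```

```bash
python3 q.py;python3 - <<'E'
from h import *
c=camera("wrist");save(c,"w17.png")
c=camera("scene");save(c,"scene17.png",(260,100,420,240),4)
E
```

```text
29.15 [456.92 176.12  82.11] [-3.1415e+00 -4.0000e-04  3.6730e-01] [-0.9  -0.64  0.39] [-0.227  0.448 -0.018]
s rel A -33.73 lat 401.5 Faxial -0.99 Flat -0.49
```

View pics/w17.png

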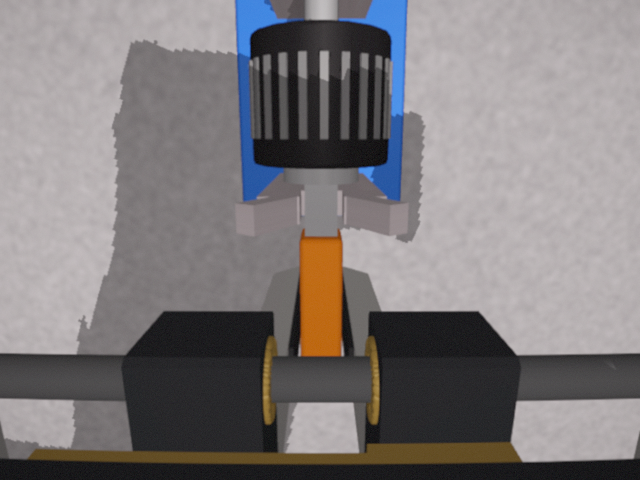

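View pics/scene17.png

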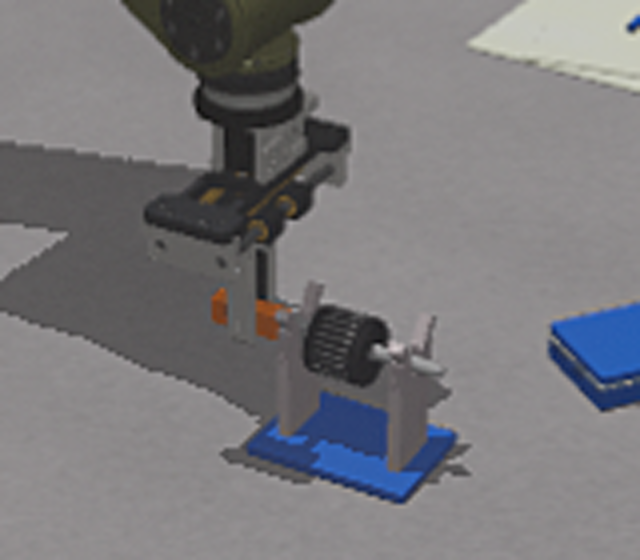

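Request:
arm_command:
  deltas:
    - {"xyz":[0,0,0],"turn":[0,0,0]}
    - {"xyz":[0,0,0],"turn":[0,0,0]}
  force: 5

```text
clock: 29.5
eef_pos: [456.9, 176.1, 82.1]
eef_rot: [-3.142, -0.001, 0.367]
wrist_force: [-1.9, -0.6, 2.7]
finger_gap: 15.9
```

Request:
arm_command:
  deltas:
    - {"xyz":[0,0,0],"turn":[0,0,0]}
    - {"xyz":[0,0,0],"turn":[0,0,0]}
    - {"xyz":[0,0,0],"turn":[0,0,0]}
    - {"xyz":[0,0,0],"turn":[0,0,0]}
    - {"xyz":[0,0,0],"turn":[0,0,0]}
    - {"xyz":[0,0,0],"turn":[0,0,0]}
  gripper: 0.4

```text
clock: 30.25
eef_pos: [456.9, 176.1, 81.9]
eef_rot: [-3.142, -0.0, 0.367]
wrist_force: [0.5, 0.8, -0.2]
finger_gap: 56.5
```

```bash
python3 q.py;python3 - <<'E'
from h import *
c=camera("wrist");save(c,"w18.png")
E
```

```text
30.25 [456.89 176.11  81.95] [-3.1415e+00 -3.0000e-04  3.6730e-01] [ 0.51  0.78 -0.16] [ 0.014  0.132 -0.007]
s rel A -33.77 lat 401.5 Faxial 0.62 Flat 0.69
```

View pics/w18.png

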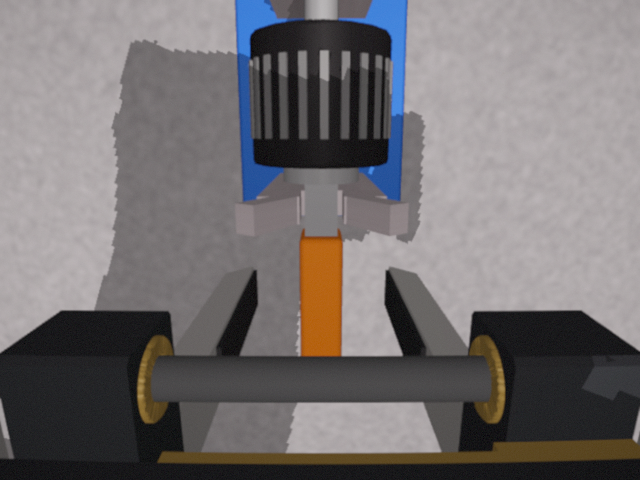

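Released; the handle at (321,295) stays put and the fingers are clear on both sides. I retreat straight up.

Request:
arm_command:
  deltas:
    - {"xyz":[0,0,0.005],"turn":[0,0,0]}
    - {"xyz":[0,0,0.015],"turn":[0,0,0]}
    - {"xyz":[0,0,0.025],"turn":[0,0,0]}
    - {"xyz":[0,0,0.03],"turn":[0,0,0]}
    - {"xyz":[0,0,0.03],"turn":[0,0,0]}
    - {"xyz":[0,0,0.03],"turn":[0,0,0]}
    - {"xyz":[0,0,0.015],"turn":[0,0,0]}
    - {"xyz":[0,0,0],"turn":[0,0,0]}
    - {"xyz":[0,0,0],"turn":[0,0,0]}

```text
clock: 31.42
eef_pos: [456.5, 176.0, 230.9]
eef_rot: [-3.141, 0.001, 0.367]
wrist_force: [1.1, 0.4, -0.4]
finger_gap: 56.4
```

```bash
python3 q.py;python3 - <<'E'
from h import *
s=read_state();c=camera("wrist");save(c,"w19.png")
m=mask(c,(8,150,60),(22,255,255),(100,0,600,345));r=cv2.minAreaRect(big(m));p=onz(c,cv2.boxPoints(r),101,s);print("handle",p.mean(0))
c=camera("scene");save(c,"scene19.png",(260,100,420,240),4)
c=camera("top")
for n,px,z in(("bottle",(316,187),75),("box",(137,264),32),("jar",(507,278),55)):print(n,px)
save(c,"top19.png")
E
```

```text
31.425 [456.5  176.02 230.92] [-3.1414e+00  1.3000e-03  3.6730e-01] [ 1.08  0.35 -0.4 ] [-0.042  0.126 -0.022]
s rel A -34.16 lat 401.46 Faxial 1.12 Flat 0.19
handle [457.22433302 177.34915881 101.        ]
bottle (316, 187)
box (137, 264)
jar (507, 278)
```

View pics/w19.png

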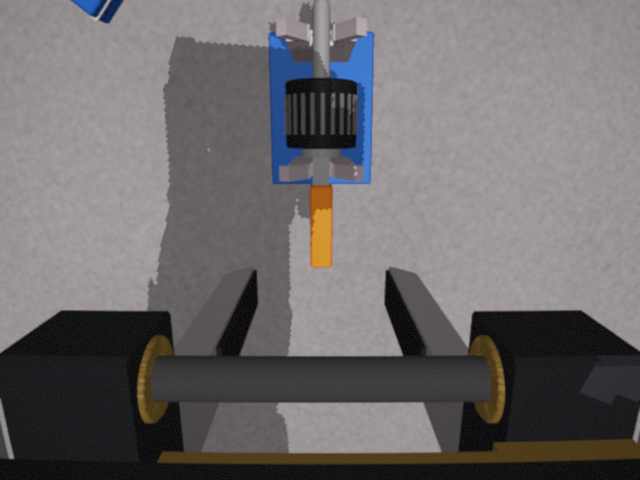

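View pics/scene19.png

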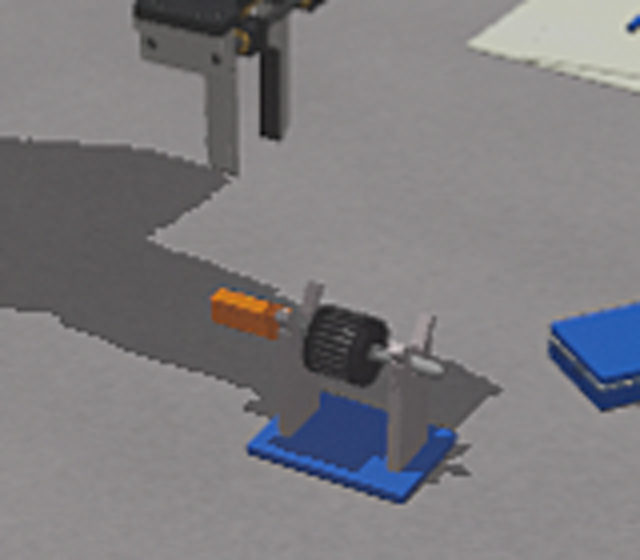

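View pics/top19.png

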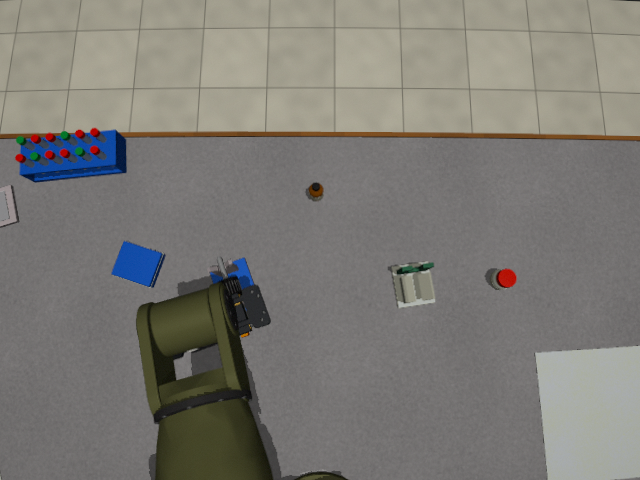

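The rod lies in both slots with the knob between the posts, at (321,113) in the wrist view. The handle is back at (457.2, 177.3), against (457.7, 177.1) before. The bottle, slide box and jar are at their first pixels.

```bash
python3 -c "
from cell import *
print(sign_off())"
```

```text
the job is handed in; nothing more can be done
None
```

The job is done and handed in at 31.5 s: the knob was pushed home and now hangs on the rod in the stand, and the gripper has let go.

**Press:** The rod went through the bore with no force reading beyond the noise. The shoulder met the knob and slid it along at about 2–3 N, and the wall was felt after about 10 mm. I held the push for about 1.5 s, with along-rod readings of about 10–11 N. The highest total reading I saw was about 11.8 N, but I only read the force at the end of each move, so brief peaks in between were not seen.

**Return:** I eased the push and lifted with the wall still keeping the knob against the shoulder. I carried it with the tip slightly raised, levelled it and lowered it into the slots until they took the weight. Just before release, the grip pressed down with roughly 4 N more than its own load.

**Last checks:**
- **Rod:** it lies in both slots, with the handle within about 0.6 mm of where it started.
- **Knob:** it hangs between the posts and still looks close against the shoulder. I judged this by eye and did not measure the gap.
- **Bystanders:** the bottle, slide box and jar look unmoved in the top view, also judged by eye.
- **Calibration:** the wrist camera read about 0.8 mm off in y. I corrected for that, and the knob's measured axis then agreed with the wall gap to about 0.4 mm.

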